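# Pull the scrap chute shutter down with the hook pole

## Task

Take the orange-handled hook pole from its cradle, reach up under the red guard rail with it, hook the yellow ring and draw the black shutter fully down over the scrap chute, without wrenching it against its stop. Use the pole for this, not the gripper itself. Then lay the pole back in its cradle as it was, hook hanging down, let go, and leave everything else standing where it is.

Things in the scene. Friction and masses are not known exactly. Their poses are not given: they have to be found in the camera images.
- pole: Loose hook pole, 200 mm long, about 0.18 kg, lying level in the cradle, barb down. Origin: centre of the orange handle, on the pole's axis; +x runs along it to the hook, +z is opposite to the barb. Handle: block 56 mm long (x), 24 wide (y), 28 high (z). Steel shank 10 mm thick from x = -43 to +152 mm, with an 18 mm wide collar at x = 60 to 67.
- hook_corner (a point): Point on the pole's axis, 152 mm from its origin, where the shank bends at a right angle into the barb: 10 mm thick, towards the pole's -z, its rounded end 21 mm from the pole's axis.
- hook_tip (a point): Centre of the round end (5 mm radius) of the barb, 16 mm from hook_corner towards the pole's -z.
- cradle: Aluminium cradle on a blue base, screwed to the table. Origin on the table; +x is the way the pole's hook end points, z up. Two forked posts, 8 mm thick, at x = -38 and +78 mm, prongs up to z = 85 mm. Slot between the prongs 14 mm wide (y), flared at the top, floor at z = 55 mm. The pole has 6 mm to spare along x either way: handle to rear post, collar to front post.
- rail (a point): Centre of the red guard rail in front of the face: 20 mm thick (machine x), 280 long (y), 30 high, its lower edge 285 mm above the table, its outer side 134 mm in front of the face. Arms lead back from it at y = +-133 mm; wires 40 mm apart slope from it up to the face at z = 385 mm, so the ring is reached only from below the rail, with the pole slanting up.
- bed (a point): Where the pole's origin lies when the pole rests in the cradle: 60 mm above the cradle's origin. Turns with the cradle.
- machine: Beige discharge housing fixed to the table, 340 mm wide, 450 mm high. Origin on the table under the middle of its front face; +x goes straight into the housing (the face looks to -x), z up. The shutter slides on the face. Low on the face a black catch tray stands out 75 mm, up to z = 70 mm.
- pull_ring (a point): Centre of the yellow upright ring that is rigid on the shutter; axes as the machine's (x through the hole into the machine, z up). Inner diameter 54 mm, wire 8 mm thick, lowest wire centre 30 mm below the origin. 38 mm free between ring plane and shutter; two stems at its top hold it. Shutter up: centre at z = 306 mm, 44 mm before the housing's face.
- shutter (a joint): Downward travel of the black shutter (208 x 160 mm plate on the housing's face) in m: 0 is fully up, 0.100 is the hard stop fully down. It starts between 0 and 0.010, is tight in its guides (11 to 15 N to draw it down slowly) and stays where it is left. That pull can turn the pole in the fingers, the hook lagging behind the hand; the steeper the pole, the less.
- tub: White tub with a black lid, 90 mm across, 130 mm high; loose, to be left alone. Origin: centre of its underside.
- can: Spray-type can, 58 mm across, 150 mm high; loose, to be left alone. Origin: centre of its underside.
- parts_bin: Blue open bin 120 x 170 x 60 mm; loose, to be left alone. Origin: centre of its underside.
- spanner: Spanner lying on the table; loose, to be left alone. Origin: centre of its underside.
- driver: Screwdriver lying on the table; loose, to be left alone. Origin: centre of its underside.
- bracket_stock: Aluminium block 50 x 110 x 35 mm; loose, to be left alone. Origin: centre of its underside.
Things that resemble listed ones, but are neither listed nor needed, are in the scene too. There is more than one size of the pole; the one meant has the size given above.

How it is judged (in metres and radians):
On the way, in this order (a step that is already met when the one before it is completed fails the run):
1. the pole is lifted clear of its cradle (z of pole in the frame of bed above 0.04 m), for 0.1 s.
2. the hook is through the ring and the pole is drawing the shutter down (past 30 mm) (x of hook_tip in the frame of pull_ring above 0.003 m and distance between hook_tip and pull_ring below 0.06 m and value of joint shutter above 0.03 m and contact force between pole and shutter above 1 N), for 0.1 s.
3. the shutter is fully down (within 4 mm of its stop) (value of joint shutter above 0.096 m), for 0.2 s.
4. the pole lies in its cradle again (distance between pole and bed below 0.013 m and x of hook_tip in the frame of cradle above 0.12 m and angle between the x axis of pole and the x axis of cradle, either way round below 0.12 rad and angle between pole's own z axis and vertical below 0.3 rad and linear speed of pole below 0.02 m/s), for 0.2 s.
At the end, for the whole second after the job is handed in: The shutter is within 4 mm of its stop (joint above 0.096); the pole lies at rest in both forks of the cradle, its origin within 13 mm of the bed point, aligned within 0.12 rad, hook at the end it started at, barb down (tilt below 0.3 rad); nothing else moved more than 25 mm (all of step 4 and value of joint shutter above 0.096 m); the robot touches nothing.
It fails at once if the gripper or arm pulls or pushes the shutter or ring itself (over 1 N) (contact force between any of the fingers, the arm and shutter above 1 N).
It fails at once if the pole wrenches the shutter with more than 50 N of contact force (contact force between pole and shutter above 50 N).
It fails at once if a bystander is moved more than 25 mm (distance of any of tub, can, parts_bin, spanner, driver, bracket_stock from where it was at the start of the episode above 0.025 m).
It also fails if it takes over 59 s, if anything falls off the work surface, if the arm or the gripper's body presses on something with over 40 N, if the wrist force passes 120 N, or if a joint passes its speed limit or range.

## Robot

A 7-joint arm with a two-finger parallel gripper is mounted at the origin on the work surface. World frame = base frame: x ahead of the robot, y to its left, z up, the work surface at z = 0. Lengths are in mm, angles in rad, forces in N, time in s.
With the tool pointing down it reaches from about 425 to 875 mm from the base axis. Payload 8.4 kg.
Tool frame: the origin (TCP) lies midway between the tips of the shut fingers; the grasp point (between the pads) lies 19 mm behind it; z points along the fingers, y is the direction in which the jaws open and shut (so a half turn about z gives the same grasp; the last joint's range is limited). The gripper opens to 85 mm and grips with 20 to 120 N. Pads are 22 mm wide; open, the fingers measure 114 mm over their backs; the gripper's body (76 mm by 85 mm) begins 54 mm behind the grasp point. The pads swing forward as they close: fully open they stand 13 mm farther back than shut.
Start: joints at [-1.287, 0.333, 0.04, 1.465, -0.013, 1.343, -0.059], TCP at [242.787, 602.925, 231.308] pointing down, gripper open.
Joint ranges: [-2.58, 2.58], [-0.38, 2.09], [-1.3, 1.39], [0.25, 2.4], [-1.5, 4.64], [0.08, 2.09], [-2.65, 2.65]. Speed limits (rad/s): [2.22, 2.22, 2.79, 2.79, 3.14, 3.14, 3.14].

## Interface

Orientations are given as [roll, pitch, yaw] about the fixed x, y, z axes, in that order (R = Rz(yaw) Ry(pitch) Rx(roll)).
In Python, from workcell import arm, grab_frame gives the robot as it stands.
- The arm moves only by the tool carry_out, never from a script. Its argument "rows" is a list that holds one entry, the list of rows, each a list of 7 numbers: the closure, from 0 (fully open) to 1 (shut), then the shift along the tool's x, y, z in cm, then the turn, a rotation vector about the tool's x, y, z in degrees. A call has 1 to 10 rows; each row is the pose to reach, as a shift and turn from the pose commanded when the call began, along the tool's axes at that moment; what a row does not reach only later rows make up. A row lasts 1/12 s, in which the tool goes at most 41.7 mm and 7.16 degrees, less where a joint would pass 70% of its speed; a pose out of reach is approached as far as the arm can. A call with a gripper value outside its range is refused whole. The fingers move at their own pace and stop on an object; "newtons" is the grip in N (left out, the last holds). Time passes only in rows, so rows that repeat a pose let the fingers close. It gives the time, the measured TCP pose, the force and the opening at its end, in the units of the state.
- arm.get_obs(): the state, without advancing time (a new reading comes with each control period).
- grab_frame(name): name is "scene" or "top" or "wrist"; returns a dict with "pixels" (384x512x3 uint8, blue, green, red), "range_z" (384x512 float32, mm along the optical axis (not along the pixel's ray), 0 where there is no reading), "fov_y" (degrees; the focal length in pixels is half the picture's height over the tangent of half this angle, whatever the lens; pixels are square), "cx", "cy" (the principal point, pixels), "world_from_camera" (4x4, takes a point from camera to world coordinates); the wrist camera has in their place "T_tool_cam" (4x4, takes a point from camera to tool coordinates, whose origin is the TCP and whose axes are the flange's). Camera axes: x right, y down, z forward; pixel columns grow to the right and rows downward; lengths in mm; the calibration is good to about 2 mm. A picture is of the moment at which its call begins: read the wrist's pose just before it.
- arm.close_job(): hands the job in, once; it reports no verdict.
The state is a dict: "clock": time; "qpos": joint angles; "qd": joint speeds; "tau": joint torques, N m; "tcp_pos": TCP position; "orientation": TCP orientation; "force": force on the tool from outside, world axes, zero at the start; "moment": the same for the moment, N m; "finger_gap": finger opening in mm.
Only numpy, scipy, OpenCV 4.12 (cv2) and the standard library are available. Lean on these libraries where they do the work, as an engineer would, in place of code of your own. Each camera call takes 0.05 s, during which the arm holds its last target.

## Working session

There is one attempt and no reset: what is moved stays moved. The work goes in short steps, Python scripts to look and compute and a tool call to move; the robot and the scene stay as the last step left them, time stands still between calls to the robot, and variables do not carry over. Pictures are saved under pics/ and viewed, and the job is handed in when it is done.

Besides the shell and the picture viewer there is one more tool, called after "Emit:" as name(argument=value, ...), one argument or row to a line, values as JSON. carry_out: Moves the arm, as the interface text tells. Its arguments: {"type":"object","properties":{"rows":{"type":"array"},"newtons":{"type":"number"}},"required":["rows"]}

```bash
mkdir -p pics; ls; cat > h.py <<'E'
import numpy as np, cv2, pickle
from workcell import arm, grab_frame
def cap(n,fn):
    o=arm.get_obs(); f=grab_frame(n); cv2.imwrite('pics/%s.png'%fn,f['pixels']); f['obs']=o
    pickle.dump(f,open('pics/%s.pkl'%fn,'wb')); return f
E
python3 - <<'E'
from h import *
print(arm.get_obs())
for n in ['scene','top','wrist']:
    f=cap(n,n+'0'); print(n,f['fov_y'],f['cx'],f['cy'],f.get('world_from_camera',f.get('T_tool_cam')))
E
```

```text
pics
{'clock': 0.0, 'qpos': array([-1.28717482,  0.33389413,  0.03986573,  1.46628578, -0.01341794,
        1.34331434, -0.05853828]), 'qd': array([ 0.00109115, -0.00182351,  0.00159552,  0.00237818, -0.00062393,
        0.00209127,  0.00052018]), 'tau': array([-1.05246243e-03, -6.58540535e+01,  1.36489101e+00, -4.05578399e+01,
        1.68394914e-02,  1.24094653e-02, -3.52383859e-05]), 'tcp_pos': array([242.64230148, 602.5077152 , 230.42489997]), 'orientation': array([-3.13995947e+00,  9.03198454e-05,  2.75871909e+00]), 'force': array([ 0.44487797,  0.25862645, -0.76395861]), 'moment': array([ 0.00119248,  0.04624238, -0.00950595]), 'finger_gap': 85.76213534181159}
scene 57.2634889177075 257.16482408891795 193.51440809401845 [[-6.46772941e-01  4.58025471e-01 -6.09833938e-01  1.13620781e+03]
 [ 7.62637564e-01  3.97083759e-01 -5.10596156e-01  6.74304057e+02]
 [ 8.28910759e-03 -7.95322046e-01 -6.06130460e-01  8.19967381e+02]
 [ 0.00000000e+00  0.00000000e+00  0.00000000e+00  1.00000000e+00]]
top 51.436243285853145 247.98252460850853 190.28704780547764 [[ 2.23340759e-02 -9.93336302e-01  1.13067146e-01  3.55087241e+02]
 [-9.99733079e-01 -2.28592586e-02 -3.35037157e-03  1.34456123e+02]
 [ 5.91267683e-03 -1.12962138e-01 -9.93581701e-01  1.29242350e+03]
 [ 0.00000000e+00  0.00000000e+00  0.00000000e+00  1.00000000e+00]]
wrist 67.72164344286601 253.71417555411531 191.6446435581232 [[ 5.34925619e-04 -9.62359133e-01 -2.71780450e-01  6.98245581e+01]
 [ 9.99999780e-01  4.08051210e-04  5.23340413e-04  7.23264289e-01]
 [-3.92741085e-04 -2.71780670e-01  9.62359139e-01 -1.43351153e+02]
 [ 0.00000000e+00  0.00000000e+00  0.00000000e+00  1.00000000e+00]]
```

View pics/scene0.png

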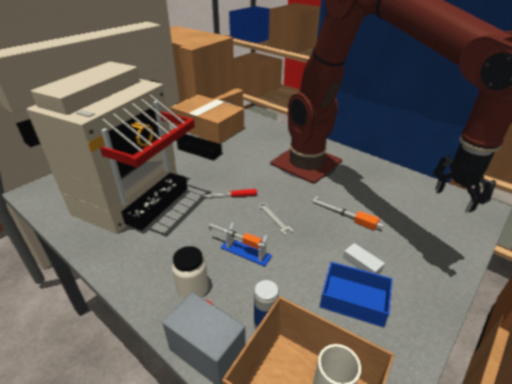

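View pics/top0.png

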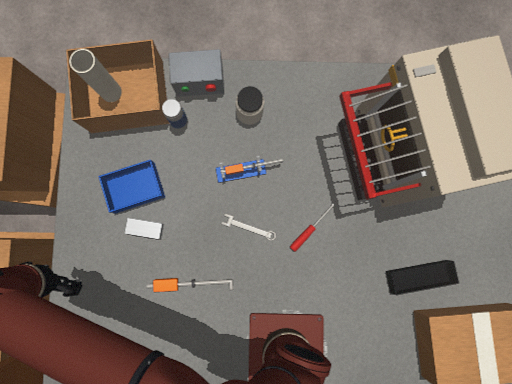

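View pics/wrist0.png

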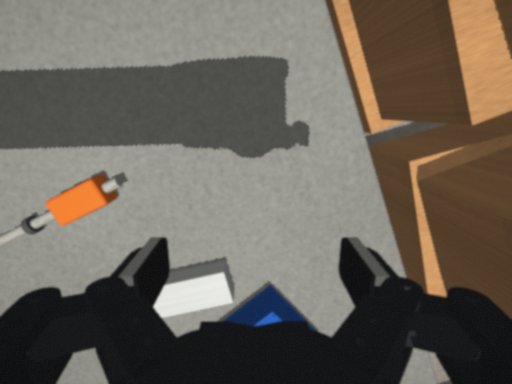

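Candidates for "pole": in the top view, the orange pole in the blue cradle at (240,170) and the loose longer orange pole on the table at (190,285). The red screwdriver at (310,230) also looks similar. The one in the cradle fits the description, so I'll check it in a crop and measure it.

```bash
cat >> h.py <<'E'
def load(fn): return pickle.load(open('pics/%s.pkl'%fn,'rb'))
def R_of(o):
    from scipy.spatial.transform import Rotation as Ro
    return Ro.from_euler('xyz',o).as_matrix()
def Twc(f):
    if 'world_from_camera' in f: return f['world_from_camera']
    T=np.eye(4); T[:3,:3]=R_of(f['obs']['orientation']); T[:3,3]=f['obs']['tcp_pos']; return T@f['T_tool_cam']
def foc(f): return f['pixels'].shape[0]/2/np.tan(np.radians(f['fov_y']/2))
def cloud(f):
    h,w=f['range_z'].shape; u,v=np.meshgrid(np.arange(w),np.arange(h)); z=f['range_z'].astype(float); k=foc(f)
    P=np.stack([(u-f['cx'])/k*z,(v-f['cy'])/k*z,z],-1); T=Twc(f); P=P@T[:3,:3].T+T[:3,3]; P[z==0]=np.nan; return P
def proj(f,p):
    q=np.linalg.inv(Twc(f))@np.r_[p,1]; k=foc(f); return np.array([f['cx']+k*q[0]/q[2], f['cy']+k*q[1]/q[2]])
def ray(f,u,v):
    k=foc(f);T=Twc(f); d=T[:3,:3]@np.array([(u-f['cx'])/k,(v-f['cy'])/k,1]); return T[:3,3],d
def atz(f,u,v,z):
    o,d=ray(f,u,v); return o+d*(z-o[2])/d[2]
def crop(f,u0,v0,u1,v1,s,fn): cv2.imwrite('pics/%s.png'%fn,cv2.resize(f['pixels'][v0:v1,u0:u1],None,fx=s,fy=s,interpolation=cv2.INTER_CUBIC))
E
python3 - <<'E'
from h import *
f=load('top0'); g=load('scene0')
crop(f,205,145,295,190,8,'c1'); crop(g,195,210,285,275,8,'c2'); crop(f,310,30,512,220,3,'c3'); crop(g,30,60,210,240,3,'c4')
P=cloud(f)
for n,(u,v) in dict(handle=(235,169),shank=(278,162),tub=(250,97),can=(172,107),bin=(132,187),table=(300,280),railL=(345,96),railR=(370,195),ring=(397,136),housetop=(440,100)).items(): print(n,P[v,u].round(0))
E
```

```text
handle [558. 172.  80.]
shank [587.  38.  61.]
tub [770. 131. 131.]
can [727. 360. 152.]
bin [503. 506.   7.]
table [219. -41.   4.]
railL [ 711. -108.  320.]
railR [ 461. -170.  316.]
ring [ 608. -234.  331.]
housetop [ 678. -309.  400.]
```

View pics/c1.png

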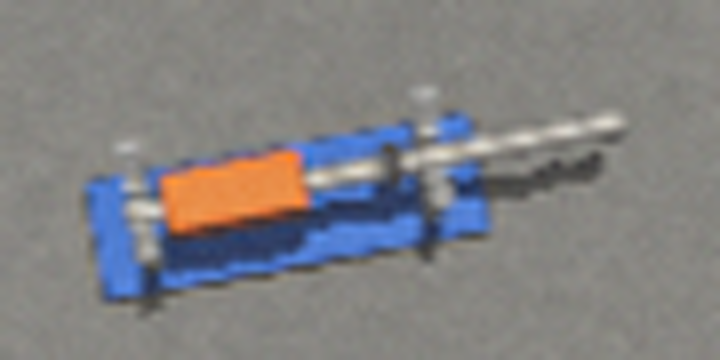

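View pics/c2.png

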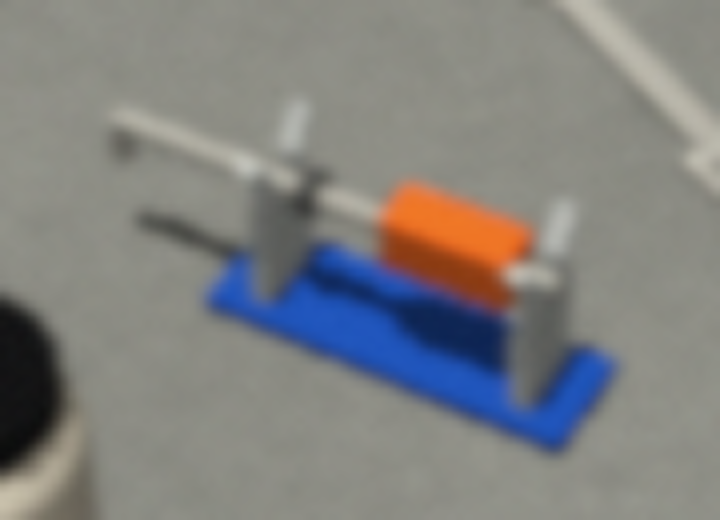

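View pics/c3.png

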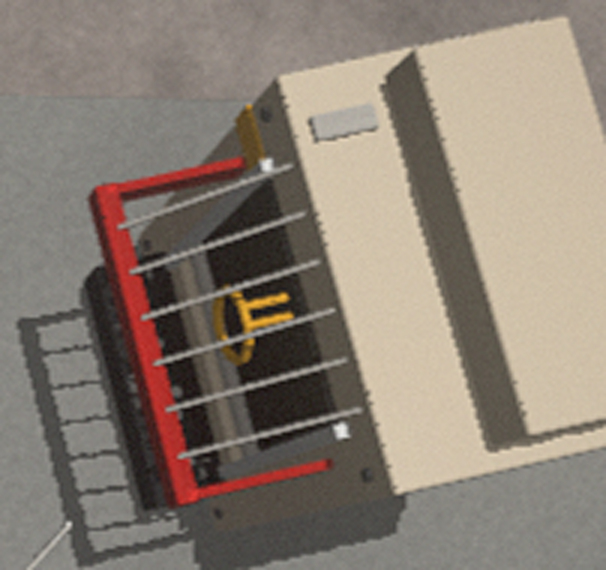

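View pics/c4.png

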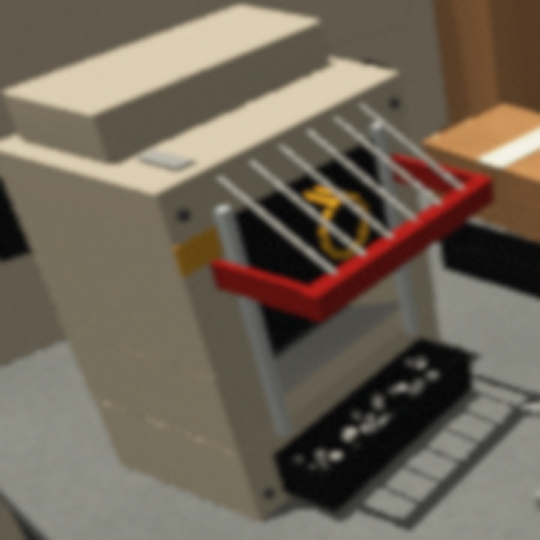

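```bash
python3 - <<'E'
from h import *
f=load('top0'); g=load('scene0')
t=lambda u,v,z: atz(f,205+u/8,145+v/8,z)
a=t(620,122,60); b=t(128,209,60); col=t(390,165,60)
d=(a-b)[:2]; L=np.linalg.norm(d); print('pole ends',a.round(1),b.round(1),'L',L,'(exp 200) yaw',np.degrees(np.arctan2(d[1],d[0])))
o=b[:2]+d/L*(43/200*L); print('origin est',o, 'collar x',np.dot(col[:2]-o,d/L))
# handle top corners z=74
hc=[t(*p,74) for p in [(160,178),(298,150),(308,205),(170,235)]]
print(np.array(hc).round(1)); print('handle centre',np.mean(hc,0))
s=lambda u,v,z: atz(g,195+u/8,210+v/8,z)
a=s(112,112,60);b=s(545,278,60); d=(a-b)[:2];L=np.linalg.norm(d);print('scene',a,b,L,np.degrees(np.arctan2(d[1],d[0])),b[:2]+d*43/200)
hs=[s(*p,74) for p in [(402,180),(535,232),(518,262),(385,208)]]; print(np.array(hs).round(1),np.mean(hs,0))
# blue base cloud
P=cloud(f); px=f['pixels'].astype(int)
m=(px[...,0]>130)&(px[...,2]<90)&(px[...,1]<130); m[:, :205]=0; m[:,300:]=0; m[:150]=0;m[190:]=0
ys,xs=np.nonzero(m); q=np.array([atz(f,x,y,10)[:2] for x,y in zip(xs,ys)]).astype(np.float32); r=cv2.minAreaRect(q); print('base rect',r,len(q), np.nanmedian(P[m][:,2]))
# rail
red=(px[...,2]>120)&(px[...,1]<60)&(px[...,0]<60); red[:80]=0;red[:,:330]=0; red[:,400:]=0
red[210:]=0
Q=P[red]; Q=Q[np.isfinite(Q[:,2])]; print(len(Q),np.percentile(Q,[5,50,95],axis=0).round(0))
E
```

```text
pole ends [592.7  24.1  60. ] [553.7 216.   60. ] L 195.88832484958377 (exp 200) yaw -78.5038875498192
origin est [562.08659723 174.7434139 ] collar x 61.83553684530228
[[563.9 203.1  74. ]
 [576.1 150.   74. ]
 [554.6 145.6  74. ]
 [541.7 198.6  74. ]]
handle centre [559.05811262 174.29768247  74.        ]
scene [595.00528593  21.76259936  60.        ] [552.88712132 211.26032224  60.        ] 194.1219378741734 -77.46901419931963 [561.94252671 170.51831182]
[[559.3 145.5  74. ]
 [547.7 201.8  74. ]
 [563.8 207.   74. ]
 [574.8 150.8  74. ]] [561.42096882 176.25287587  74.        ]
base rect ((565.9569702148438, 156.03680419921875), (49.49378204345703, 157.40777587890625), 11.929945945739746) 230 8.380361749126905
926 [[ 467. -229.  311.]
 [ 597. -151.  315.]
 [ 738. -112.  318.]]
```

```bash
python3 - <<'E'
from h import *
f=load('top0'); g=load('scene0')
t=lambda u,v,z: atz(f,310+u/3,30+v/3,z)[:2]
s=lambda u,v,z: atz(g,30+u/3,60+v/3,z)[:2]
A=t(94,190,315);B=t(178,503,315);A2=t(116,187,315);B2=t(198,494,315)
d=(A-B)/np.linalg.norm(A-B); print('outer',A,B,np.linalg.norm(A-B),'inner',A2,B2)
print('yaw of machine y axis',np.degrees(np.arctan2(d[1],d[0])), 'x yaw',np.degrees(np.arctan2(d[1],d[0]))-90)
n=np.array([d[1],-d[0]]); print('n',n)
S=[s(492,175,315),s(320,285,315)]; print('scene rail top outer',S,np.linalg.norm(S[0]-S[1])); e=(S[1]-S[0]); print(np.degrees(np.arctan2(e[1],e[0])))
S=[s(492,195,285),s(322,318,285)]; print('scene rail bot outer',S)
mid=(A+B)/2; org=mid+n*134; print('org',org)
# ring: top view ring ellipse; cloud
P=cloud(f); px=f['pixels'].astype(int)
m=(px[...,2]>150)&(px[...,0]<80)&(px[...,1]>90); m[:110]=0;m[160:]=0;m[:,:370]=0;m[:,:]&=True
m[:,420:]=0
Q=P[m]; loc=np.c_[(Q[:,:2]-org)@n,(Q[:,:2]-org)@d,Q[:,2]]; print(len(Q)); print(loc[np.argsort(loc[:,2])].round(0)[::4])
Pg=cloud(g); px=g['pixels'].astype(int)
m=(px[...,2]>120)&(px[...,0]<80)&(px[...,1]>80); m[:115]=0;m[150:]=0;m[:,:125]=0;m[:,160:]=0
Q=Pg[m]; loc=np.c_[(Q[:,:2]-org)@n,(Q[:,:2]-org)@d,Q[:,2]]; print(len(Q)); print(loc[np.argsort(loc[:,2])].round(0)[::4])
# face points: house top front edge z? tray
for nm,(u,v) in dict(face1=(275,120),face2=(380,480),top=(330,120),top2=(400,440)).items():
    p=P[30+v//3,310+u//3]; print(nm,(p[:2]-org)@n,(p[:2]-org)@d,p[2])
E
```

```text
outer [ 719.72325299 -100.50785462] [ 454.88451828 -168.56094297] 273.4424587310773 inner [ 722.81373424 -119.18671261] [ 462.70663083 -185.13994301]
yaw of machine y axis 14.41097133460295 x yaw -75.58902866539705
n [ 0.24887535 -0.96853552]
scene rail top outer [array([ 453.55479571, -170.90539916]), array([ 712.01717394, -114.66477025])] 264.51050886292415
12.276024953772994
scene rail bot outer [array([ 447.34536231, -182.40199343]), array([ 720.06806185, -109.96420926])]
org [ 620.65318289 -264.31815885]
106
[[ -7.   9. 186.]
 [ -8.  13. 253.]
 [-47. -21. 325.]
 [-34.  12. 328.]
 [-21.  -4. 328.]
 [-12.  12. 329.]
 [-47. -11. 329.]
 [-41.  11. 329.]
 [-31.   8. 330.]
 [-40.  -5. 330.]
 [-14.   7. 330.]
 [-11.   8. 331.]
 [-10.  -7. 331.]
 [-24.   9. 331.]
 [-45.  -2. 331.]
 [-48.   6. 331.]
 [-23.  11. 331.]
 [-29.  10. 332.]
 [-49.   4. 332.]
 [-26.  -9. 332.]
 [-39.  -9. 332.]
 [-14.  -9. 332.]
 [-32.  -8. 333.]
 [-34.  11. 333.]
 [-47.   3. 333.]
 [-27.  -7. 334.]
 [-45.  -8. 334.]]
72
[[-47.   1. 268.]
 [ -4. -12. 301.]
 [-45.  33. 311.]
 [ -6. -14. 318.]
 [-47.  22. 323.]
 [ -6.  -3. 326.]
 [-11.  -3. 327.]
 [-42.  20. 328.]
 [ -6.   1. 328.]
 [-42.  15. 328.]
 [-21.  -4. 329.]
 [-42.  10. 330.]
 [ -6.  -9. 330.]
 [-39.   6. 331.]
 [-49.   9. 331.]
 [-37.   9. 332.]
 [-10.   9. 332.]
 [-36.  12. 333.]]
face1 -1.2545224775084025 140.9196015734679 379.82661208113257
face2 -3.118386399248149 -155.93288712191713 385.81444330838906
top 28.160433803639194 121.95205214499967 407.42518218873465
top2 14.819951915626248 -128.78883928986184 398.9970222621673
```

```bash
cat >> h.py <<'E'
from scipy.spatial.transform import Rotation as Ro
def log(o=None):
    o=o or arm.get_obs()
    with open('log.txt','a') as fh: fh.write(repr([o['clock']]+list(o['qpos'])+list(o['tcp_pos'])+list(o['orientation']))+'\n')
    return o
def Rtool(xaxis,zaxis):
    z=np.array(zaxis,float); z/=np.linalg.norm(z); x=np.array(xaxis,float); x-=x@z*z; x/=np.linalg.norm(x); return np.c_[x,np.cross(z,x),z]
def go(p,R,p0=None,R0=None):
    o=log()
    p0=o['tcp_pos'] if p0 is None else np.array(p0); R0=R_of(o['orientation']) if R0 is None else R0
    s=R0.T@(np.array(p)-p0)/10; r=Ro.from_matrix(R0.T@R).as_rotvec(degrees=True)
    print('shift cm',s.round(2),'turn deg',r.round(2),'rows>=',np.linalg.norm(s)/4.17,np.linalg.norm(r)/7.16); return s,r
def Rdown(yawdeg): return Ro.from_euler('xyz',[180,0,yawdeg],degrees=True).as_matrix()
E
python3 - <<'E'
from h import *
go([563,165,150],Rdown(102),[242.787,602.925,231.308])
E
```

```text
shift cm [-46.06 -28.65   8.17] turn deg [-6.000e-02  4.000e-02  5.607e+01] rows>= 13.155081930011532 7.830500323921135
```

Emit:
carry_out(
  rows=[
    [[0,-23,-14.3,2,0,0,28],[0,-46,-28.65,6,0,0,56],[0,-46,-28.65,8,0,0,56],[0,-46,-28.65,8,0,0,56],[0,-46,-28.65,8,0,0,56],[0,-46,-28.65,8,0,0,56],[0,-46,-28.65,8,0,0,56],[0,-46,-28.65,8,0,0,56],[0,-46,-28.65,8,0,0,56],[0,-46,-28.65,8,0,0,56]],
  ],
)

```text
clock: 0.98
tcp_pos: [486.7, 268.2, 171.5]
orientation: [3.142, -0.0, 1.781]
force: [0.2, 0.0, 0.1]
finger_gap: 85.3
```

```bash
python3 - <<'E'
from h import *
o=log(); print(o['clock'],o['qpos'].round(3),o['tcp_pos'],o['orientation'])
E
```

```text
0.9833 [-0.92   0.185  0.38   1.793 -0.074  1.177 -0.308] [486.65419037 268.24070056 171.49255786] [ 3.14152216e+00 -2.21101739e-04  1.78079311e+00]
```

```bash
python3 - <<'E'
from h import *
go([563,165,150],Rdown(102))
E
```

```text
shift cm [-11.69   5.31   2.15] turn deg [ 0.   -0.01  0.03] rows>= 3.122045665760689 0.004830604222313667
```

Emit:
carry_out(
  rows=[
    [[0,-11.7,5.3,2.1,0,0,0],[0,-11.7,5.3,2.1,0,0,0],[0,-11.7,5.3,2.1,0,0,0],[0,-11.7,5.3,2.1,0,0,0],[0,-11.7,5.3,2.1,0,0,0]],
  ],
)

```text
clock: 1.4
tcp_pos: [563.5, 162.5, 150.0]
orientation: [-3.141, 0.002, 1.775]
force: [-0.3, -0.2, 0.2]
finger_gap: 85.3
```

```bash
python3 - <<'E'
from h import *
o=log(); print(o['clock'],o['qpos'].round(3),o['tcp_pos'],o['orientation'])
f=cap('wrist','w1'); g=cap('top','t1')
E
```

```text
1.4 [-0.744  0.276  0.459  1.746 -0.13   1.151 -0.042] [563.47364158 162.54069227 149.95555415] [-3.14061837e+00  1.95648303e-03  1.77529742e+00]
```

View pics/w1.png

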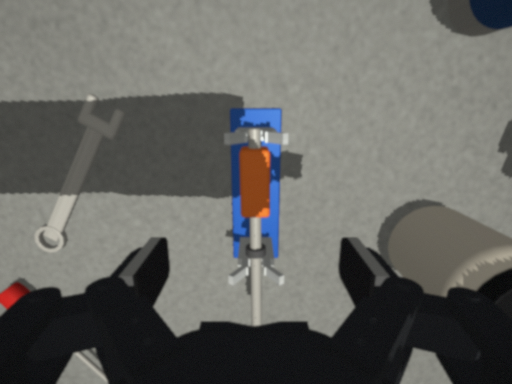

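```bash
python3 - <<'E'
from h import *
f=load('w1'); crop(f,215,100,305,325,3,'c5')
E
```

```text
(no output)
```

View pics/c5.png

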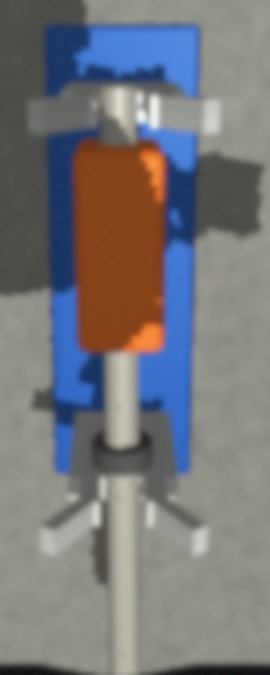

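```bash
python3 - <<'E'
from h import *
f=load('w1'); t=lambda u,v,z: atz(f,215+u/3,100+v/3,z)
c=[t(*p,74) for p in [(75,147),(167,147),(163,353),(80,353)]]; print(np.array(c).round(1), np.mean(c,0))
fr=(c[2]+c[3])/2; re=(c[0]+c[1])/2; print('len',np.linalg.norm(fr-re),'wid',np.linalg.norm(c[0]-c[1]))
a=t(119,105,62);b=t(122,660,62); d=b-a; print(a,b,np.degrees(np.arctan2(d[1],d[0])))
# collar (center front) x=63.5
cc=t(121,458,62); print('collar',cc)
# prongs top z=85
for p in [(28,115),(218,115),(40,540),(208,540)]: print(p,t(*p,85).round(1))
P=cloud(f); print(P[100+250//3,215+120//3], P[100+600//3,215+122//3])
E
```

```text
[[544.3 201.3  74. ]
 [567.2 206.1  74. ]
 [578.5 151.2  74. ]
 [556.3 146.6  74. ]] [561.58019812 176.31726617  74.        ]
len 55.97086286810589 wid 23.425590349140208
[553.35690337 212.94459845  62.        ] [590.12972108  41.62468768  62.        ] -77.8856087856886
collar [575.10954659 111.73224902  62.        ]
(28, 115) [532.1 208.   85. ]
(218, 115) [576.6 217.3  85. ]
(40, 540) [555.7  94.5  85. ]
(208, 540) [601.2 104.   85. ]
[560.94241027 177.72387573  75.15434058] [584.33447495  66.115609    65.69278375]
```

```bash
python3 - <<'E'
from h import *
go([564.0,165.7,40.5],Rdown(102.1))
E
```

```text
shift cm [-0.16  0.18 10.99] turn deg [-0.04 -0.01 -0.06] rows>= 2.636475668927381 0.010216843076433522
```

Emit:
carry_out(
  rows=[
    [[0,-0.15,0.2,4,0,0,0],[0,-0.15,0.2,8,0,0,0],[0,-0.15,0.2,11,0,0,0],[0,-0.15,0.2,11,0,0,0],[0,-0.15,0.2,11,0,0,0],[0,-0.15,0.2,11,0,0,0]],
  ],
  newtons=120,
)

```text
clock: 2.0
tcp_pos: [565.3, 167.0, 42.7]
orientation: [3.14, -0.001, 1.783]
force: [0.2, 0.2, -0.3]
finger_gap: 85.5
```

```bash
python3 - <<'E'
from h import *
o=log(); print(o['clock'],o['qpos'].round(3),o['tcp_pos'],o['orientation'],o['force'])
f=cap('wrist','w2')
E
```

```text
2.0 [-0.713  0.402  0.426  1.834 -0.201  0.946  0.013] [565.32016628 166.97421285  42.67827095] [ 3.13961705e+00 -6.16218037e-04  1.78272987e+00] [ 0.21478784  0.22934312 -0.33463427]
```

View pics/w2.png

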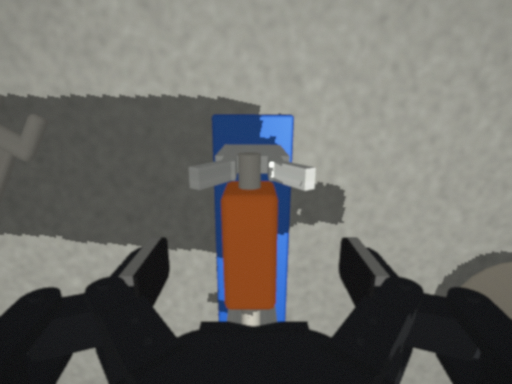

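```bash
python3 - <<'E'
from h import *
f=load('w2')
for v in (200,250,290):
  print(v,[ (R_of(f['obs']['orientation']).T@(atz(f,u,v,74)-f['obs']['tcp_pos'])).round(1) for u in ((223.5,277) if v<290 else (226,274.5))])
go([564.0,165.7,40.5],Rdown(102.1))
E
```

```text
200 [array([ 34.8, -12.8, -31.3]), array([ 34.8,   9.1, -31.3])]
250 [array([ 12.2, -13.4, -31.3]), array([ 12.2,   9.7, -31.3])]
290 [array([ -7.6, -12.9, -31.4]), array([ -7.7,   9. , -31.3])]
shift cm [-0.07 -0.21  0.27] turn deg [ 0.19 -0.05  0.02] rows>= 0.08490116274469196 0.028119168745053262
```

Emit:
carry_out(
  rows=[
    [[0,-0.05,-0.2,0.1,0,0,0],[0,-0.05,-0.2,0.1,0,0,0],[0.5,-0.05,-0.2,0.1,0,0,0],[1,-0.05,-0.2,0.1,0,0,0],[1,-0.05,-0.2,0.1,0,0,0],[1,-0.05,-0.2,0.1,0,0,0],[1,-0.05,-0.2,0.1,0,0,0],[1,-0.05,-0.2,0.1,0,0,0]],
  ],
  newtons=120,
)

```text
clock: 2.72
tcp_pos: [563.1, 164.8, 40.1]
orientation: [3.141, -0.0, 1.781]
force: [-0.2, 0.0, 1.2]
finger_gap: 22.7
```

```bash
python3 - <<'E'
from h import *
o=log(); print(o['clock'],o['qpos'].round(3),o['tcp_pos'],o['orientation'],o['force'],o['finger_gap'])
f=cap('wrist','w3')
E
```

```text
2.7167 [-0.712  0.401  0.427  1.841 -0.201  0.941  0.014] [563.10361092 164.83798548  40.11764858] [ 3.14080347e+00 -9.72513964e-05  1.78130613e+00] [-0.16618984  0.01961996  1.21046667] 22.70023884197245
```

View pics/w3.png

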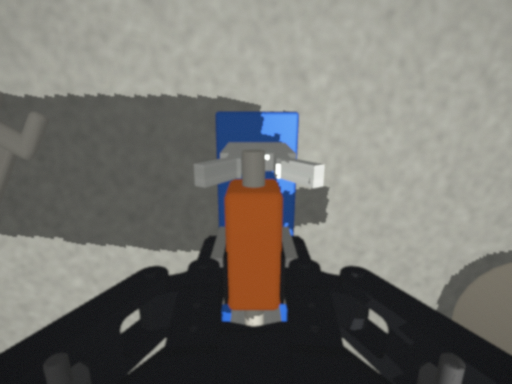

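```bash
cat > kin.py <<'E'
from h import *
from scipy.optimize import least_squares
import itertools
def rz(a): return Ro.from_euler('z',a).as_matrix()
def ry(a): return Ro.from_euler('y',a).as_matrix()
def fk(q,p,s,full=False):
    h,L1,L2,Lw,ax,ay,b1,b7,o2,o4,o5,o6=p
    R=rz(s[0]*q[0]+b1); x=np.array([0,0,h]); pts=[x]
    R=R@ry(q[1]+o2)@rz(s[1]*q[2]); x=x+R@[ax,0,L1]; pts.append(x)
    R=R@ry(q[3]+o4)@rz(s[2]*q[4]); x=x+R@[ay,0,L2]; pts.append(x)
    R=R@ry(q[5]+o6)@rz(s[3]*q[6]+b7); x=x+R@[0,0,Lw]; pts.append(x)
    return (x,R,pts) if full else (x,R)
if __name__=='__main__':
    D=np.array([eval(l) for l in open('log.txt')])
    D=np.vstack([D[0],[d for i,d in enumerate(D[1:]) if d[0]!=D[i][0]]]); print(len(D))
    Rs=[R_of(d[11:14]) for d in D]
    best=None
    for s in itertools.product([1,-1],repeat=4):
      for b7 in (0,np.pi/2,np.pi,-np.pi/2):
       for b1 in (0,):
        def res(p,full=False):
            p=np.r_[p,0,0,0,0]
            r=[]
            for d,R in zip(D,Rs):
                x,Rm=fk(d[1:8],p,s); r+=list(x-d[8:11])+list(300*Ro.from_matrix(R.T@Rm).as_rotvec())
            return np.r_[r,0.05*p[4:6],50*p[6]]
        z=least_squares(res,[350,400,400,250,0,0,b1,b7]); 
        c=np.sqrt(np.mean(z.fun**2))
        if best is None or c<best[0]: best=(c,s,z.x)
    print(best); pickle.dump((best[1],np.r_[best[2],0,0,0,0]),open('kin.pkl','wb'))
E
python3 kin.py
```

```text
7
(np.float64(0.9597858211506278), (-1, -1, -1, -1), array([ 1.04949890e+02,  4.69587391e+02,  4.88879967e+02,  2.12142848e+02,
        1.97661086e+01, -1.11767545e+01, -6.91311091e-02, -4.78151997e+00]))
```

```bash
cat > plan.py <<'E'
from kin import *
s_,p_=pickle.load(open('kin.pkl','rb'))
lo=np.array([-2.58,-.38,-1.3,.25,-1.5,.08,-2.65]);hi=np.array([2.58,2.09,1.39,2.4,4.64,2.09,2.65])
def ik(x,R,q0):
    def res(q):
        xm,Rm=fk(q,p_,s_); return np.r_[(xm-x)/1.0,300*Ro.from_matrix(R.T@Rm).as_rotvec(),2*(q-q0)]
    z=least_squares(res,np.clip(q0,lo+.01,hi-.01),bounds=(lo+.005,hi-.005)); q=z.x; xm,Rm=fk(q,p_,s_)
    return q,np.linalg.norm(xm-x),np.degrees(np.linalg.norm(Ro.from_matrix(R.T@Rm).as_rotvec()))
MO=np.array([620.65,-264.3,0]); MY=np.radians(-75.6); MR=rz(MY)
def m2w(p): return MO+MR@np.array(p,float)
def w2m(p): return MR.T@(np.array(p)-MO)
TP=np.array([10.7,0,-19.9])
def poleR(a,yaw=MY): return rz(yaw)@ry(-np.radians(a))
RPT=np.diag([-1.,1,-1])   # tool axes in pole frame
def tool_for(pole_pt,world_pt,a,yaw=MY,TP=TP):
    R=poleR(a,yaw); o=np.array(world_pt)-R@np.array(pole_pt); return o+R@TP, R@RPT
if __name__=='__main__':
    q=np.array([-0.712,0.401,0.427,1.841,-0.201,0.941,0.014])
    for a in (45,50,55):
      q=np.array([-0.712,0.401,0.427,1.841,-0.201,0.941,0.014])
      for nm,pp,mp in [('lift',(0,0,0),None),('pre',(152,0,0),(-110,0,230)),('low',(152,0,0),(-70,0,290)),('in',(152,0,0),(-40,0,300)),('seat',(143,0,-9),(-44,0,271)),('down',(143,0,-9),(-44,0,175))]:
        if mp is None: x,R=tool_for(pp,[562,175.5,200],0,np.radians(-77.9))
        else: x,R=tool_for(pp,m2w(mp),a)
        # interpolate
        q,e,r=ik(x,R,q); pts=fk(q,p_,s_,True)[2]; print(a,nm,x.round(0),q.round(2),'err',round(e,1),round(r,1),'wrist',pts[2].round(0),'elbow',pts[1].round(0))
E
python3 plan.py
```

```text
45 lift [564. 165. 180.] [-0.74  0.25  0.45  1.71 -0.12  1.21 -0.05] err 0.0 0.0 wrist [564. 165. 392.] elbow [111.  77. 555.]
45 pre [572. -75. 116.] [-0.84  0.34  0.76  1.95  0.7   0.91 -0.32] err 0.0 0.0 wrist [535.  71. 266.] elbow [133. 110. 542.]
45 low [ 582. -113.  176.] [-0.8   0.28  0.78  1.88  0.7   0.96 -0.19] err 0.0 0.0 wrist [545.  32. 326.] elbow [115.  84. 553.]
45 in [ 589. -142.  186.] [-0.75  0.28  0.79  1.85  0.69  0.94 -0.13] err 0.0 0.0 wrist [552.   3. 336.] elbow [120.  79. 552.]
45 seat [ 588. -139.  170.] [-0.75  0.3   0.79  1.87  0.69  0.91 -0.16] err 0.0 0.0 wrist [551.   7. 320.] elbow [127.  85. 550.]
45 down [ 588. -139.   74.] [-0.72  0.45  0.77  1.95  0.68  0.74 -0.27] err 0.0 0.0 wrist [551.   7. 224.] elbow [180. 120. 522.]
50 lift [564. 165. 180.] [-0.74  0.25  0.45  1.71 -0.12  1.21 -0.05] err 0.0 0.0 wrist [564. 165. 392.] elbow [111.  77. 555.]
50 pre [574. -85. 109.] [-0.89  0.4   0.81  1.96  0.78  0.88 -0.39] err 0.0 0.0 wrist [534.  73. 245.] elbow [143. 131. 533.]
50 low [ 584. -123.  169.] [-0.84  0.32  0.84  1.9   0.78  0.93 -0.26] err 0.
[... 509 characters left out ...]
err 0.0 0.0 wrist [564. 165. 392.] elbow [111.  77. 555.]
55 pre [577. -95. 103.] [-0.94  0.46  0.88  1.97  0.83  0.85 -0.46] err 0.0 0.0 wrist [534.  73. 225.] elbow [154. 157. 520.]
55 low [ 587. -134.  163.] [-0.9   0.37  0.92  1.92  0.85  0.89 -0.33] err 0.0 0.0 wrist [544.  35. 285.] elbow [135. 124. 538.]
55 in [ 595. -163.  173.] [-0.85  0.38  0.92  1.89  0.84  0.86 -0.28] err 0.0 0.0 wrist [551.   5. 295.] elbow [142. 117. 537.]
55 seat [ 593. -157.  156.] [-0.85  0.4   0.92  1.91  0.84  0.84 -0.31] err 0.0 0.0 wrist [550.  11. 278.] elbow [148. 125. 533.]
55 down [ 593. -157.   60.] [-0.81  0.57  0.88  1.96  0.83  0.69 -0.46] err 0.0 0.0 wrist [550.  11. 182.] elbow [206. 166. 493.]
```

Emit:
carry_out(
  rows=[
    [[1,0,0,-1.5,0,0,0],[1,0,0,-4,0,0,0],[1,0,0,-7.5,0,0,0],[1,0,0,-11,0,0,0],[1,0,0,-14,0,0,0],[1,0,0,-14,0,0,0],[1,0,0,-14,0,0,0]],
  ],
)

```text
clock: 3.35
tcp_pos: [563.4, 165.1, 181.1]
orientation: [3.139, -0.001, 1.781]
force: [-0.1, 0.3, -3.1]
finger_gap: 22.5
```

```bash
python3 - <<'E'
from plan import *
o=log(); print(o['clock'],o['qpos'].round(3),o['tcp_pos'],o['orientation'],o['force'],o['finger_gap'])
f=cap('wrist','w4'); f=cap('scene','s4')
x,R=tool_for((152,0,0),m2w((-125,0,225)),50); print(x); go(x,R)
E
```

```text
3.35 [-0.755  0.247  0.465  1.713 -0.118  1.207 -0.049] [563.4062068  165.05187095 181.0699011 ] [ 3.13890359e+00 -9.15791279e-04  1.78143395e+00] [-0.06405413  0.34115595 -3.0516507 ] 22.48300965093559
[570.76738333 -70.02003513 103.96644675]
shift cm [-23.13  -4.02   7.45] turn deg [ -1.12 -49.98  -2.12] rows>= 5.907022595234943 6.988223420190313
```

View pics/w4.png

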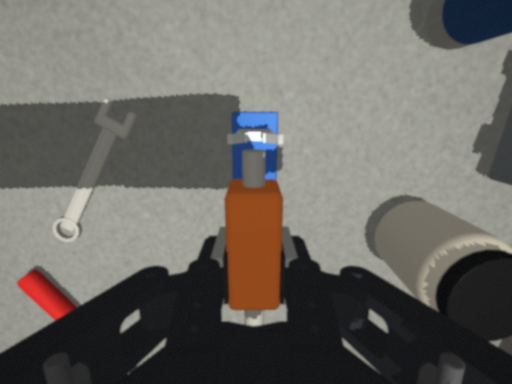

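View pics/s4.png

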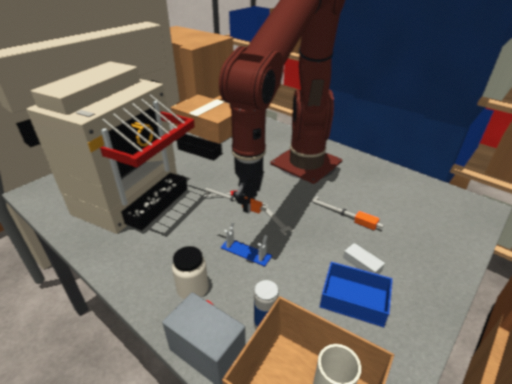

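Emit:
carry_out(
  rows=[
    [[1,-2,-0.4,0,-0.15,-7,-0.3],[1,-5,-0.9,0.5,-0.3,-14,-0.6],[1,-8,-1.4,1.5,-0.5,-21,-0.9],[1,-11,-1.9,2.5,-0.7,-28,-1.2],[1,-15,-2.6,4,-0.8,-35,-1.5],[1,-19,-3.3,5.5,-1,-42,-1.8],[1,-22,-3.8,6.8,-1.1,-49,-2.1],[1,-23.1,-4,7.4,-1.1,-50,-2.1],[1,-23.1,-4,7.4,-1.1,-50,-2.1],[1,-23.1,-4,7.4,-1.1,-50,-2.1]],
  ],
)

```text
clock: 4.28
tcp_pos: [571.5, -69.3, 105.2]
orientation: [3.141, 0.871, 1.821]
force: [0.6, 0.7, -1.7]
finger_gap: 22.4
```

```bash
python3 - <<'E'
from plan import *
o=log(); print(o['clock'],o['qpos'].round(3),o['tcp_pos'],o['orientation'],o['force'],o['finger_gap'])
f=cap('wrist','w5'); f=cap('scene','s5'); crop(f,60,90,280,250,3,'c6'); t=cap('top','t5'); crop(t,210,60,470,250,3,'c7')
x,R=tool_for((152,0,0),m2w((-125,0,225)),50); print(x); go(x,R)
E
```

```text
4.2833 [-0.974  0.458  0.611  1.994  0.715  1.045 -0.603] [571.50612515 -69.30235154 105.18379247] [3.14149294 0.87144605 1.82076625] [ 0.64609557  0.72079687 -1.69889188] 22.379562020219666
[570.76738333 -70.02003513 103.96644675]
shift cm [ 0.13 -0.28  0.28] turn deg [ 0.17 -0.17 -0.22] rows>= 0.09953977702005977 0.045589419705364446
```

View pics/c6.png

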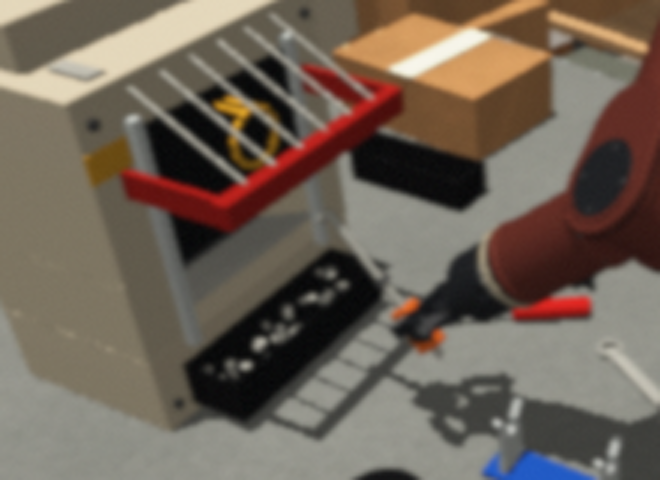

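View pics/c7.png

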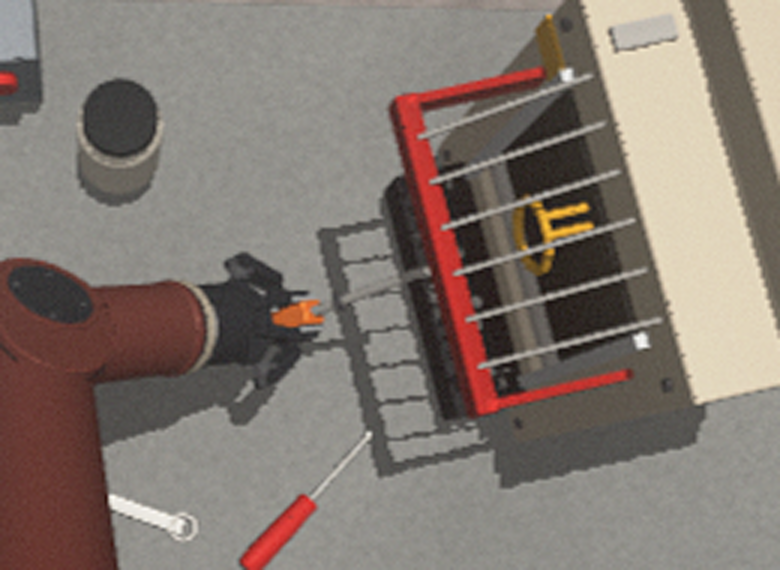

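View pics/w5.png

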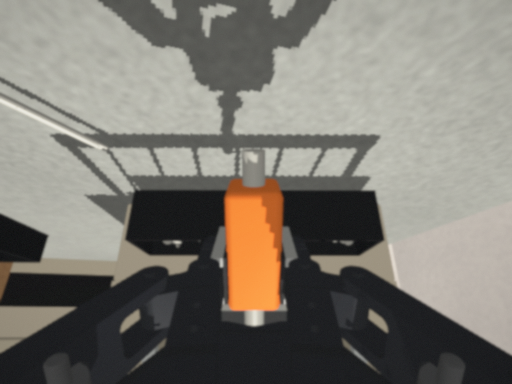

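```bash
python3 - <<'E'
from plan import *
f=load('s5'); t=load('t5'); crop(f,120,110,170,155,14,'c8'); crop(t,365,115,415,160,14,'c9')
o=f['obs']; R=R_of(o['orientation']); Rp=R@RPT.T; org=np.array(o['tcp_pos'])-Rp@TP
for x in (-43,-28,28,60,152): print(x,'scene',proj(f,org+Rp@[x,0,0]).round(1),'top',proj(t,org+Rp@[x,0,0]).round(1),w2m(org+Rp@[x,0,0]).round(1))
for z in (296,301,306):
    for g,n in((f,'scene'),(t,'top')): print(z,n,[proj(g,m2w((-44,y,z+dz))).round(1).tolist() for y,dz in ((0,-30),(0,30),(-30,0),(30,0))])
E
```

```text
-43 scene [207.5 208.9] top [297.2 169.9] [-251.5    2.2   77.8]
-28 scene [204.7 205.4] top [300.8 168.6] [-241.8    2.1   89.3]
28 scene [194.2 192. ] top [314.6 163.5] [-205.7    2.   132.1]
60 scene [188.1 184.2] top [323.  160.4] [-185.1    1.9  156.6]
152 scene [170.  161.1] top [349.  150.8] [-125.8    1.7  226.9]
296 scene [[147.5, 144.2], [144.0, 126.9], [152.1, 131.7], [139.3, 139.9]]
296 top [[383.0, 141.4], [391.3, 135.7], [390.2, 149.8], [383.9, 127.5]]
301 scene [[147.2, 142.8], [143.7, 125.4], [151.8, 130.3], [139.0, 138.4]]
301 top [[383.7, 140.9], [392.0, 135.2], [390.9, 149.4], [384.6, 126.9]]
306 scene [[147.0, 141.4], [143.4, 124.0], [151.5, 128.8], [138.6, 136.9]]
306 top [[384.3, 140.5], [392.8, 134.7], [391.6, 149.0], [385.3, 126.4]]
```

View pics/c8.png

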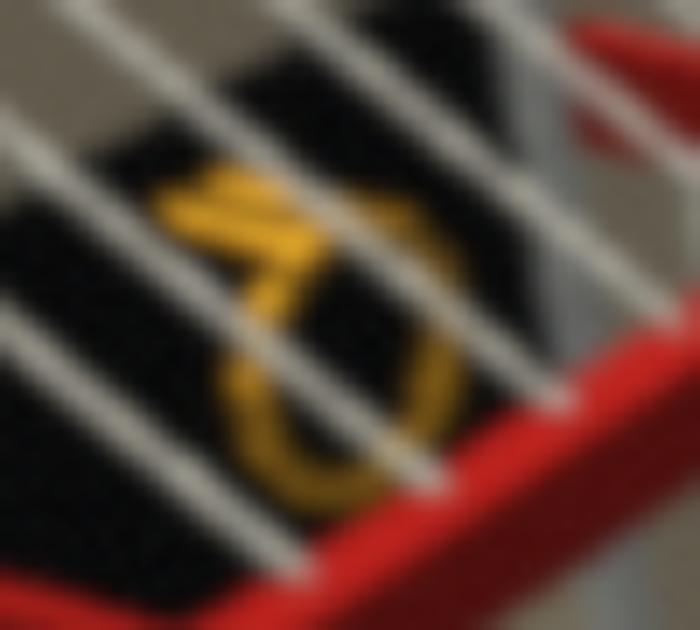

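View pics/c9.png

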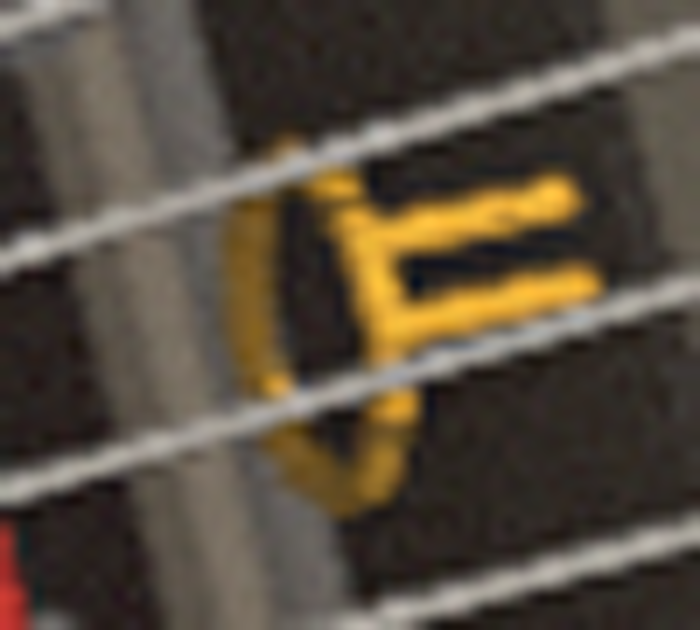

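```bash
python3 - <<'E'
from plan import *
f=load('s5'); t=load('t5')
th=np.linspace(0,2*np.pi,90)
def ext(g,x,y,z):
    q=np.array([proj(g,m2w((x,y+30*np.cos(a),z+30*np.sin(a)))) for a in th]); return np.r_[q.min(0),q.max(0)]
ms=np.array([137.1,124.3,152.4,145.3]); mt=np.array([383.0,125.9,393.4,150.4])
for use in ((1,1),(1,0),(0,1)):
    z=least_squares(lambda p:np.r_[use[0]*(ext(f,p[0],p[1],p[2])-ms),use[1]*(ext(t,p[0],p[1],p[2])-mt),(p[0]+44)/2],[-44,0,301]); print(z.x,z.fun.round(1))
E
```

```text
[-42.97226232   0.55354621 299.47240709] [ 1.3  0.8 -0.7 -1.1 -0.2  0.5 -0.2 -0.9  0.5]
[-44.16453651   3.42237086 300.62566408] [ 0.9  0.9 -1.  -0.9 -0.  -0.  -0.  -0.  -0.1]
[-44.13805749  -0.73119597 303.48280164] [ 0.  -0.  -0.  -0.   0.   0.6  0.1 -0.6 -0.1]
```

```bash
python3 - <<'E'
from plan import *
f=load('s5'); o=f['obs']; R=R_of(o['orientation']); Rp=R@RPT.T; org=np.array(o['tcp_pos'])-Rp@TP
im=cv2.resize(f['pixels'][145:215,155:220],None,fx=9,fy=9,interpolation=cv2.INTER_CUBIC)
for p in ([-43,0,0],[-28,0,0],[28,0,0],[63,0,0],[152,0,0],[152,0,-16]):
    u=(proj(f,org+Rp@p)-[155,145]+.5)*9; cv2.circle(im,tuple(u.astype(int)),3,(0,255,0),-1)
cv2.imwrite('pics/c10.png',im)
E
```

```text
(no output)
```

View pics/c10.png

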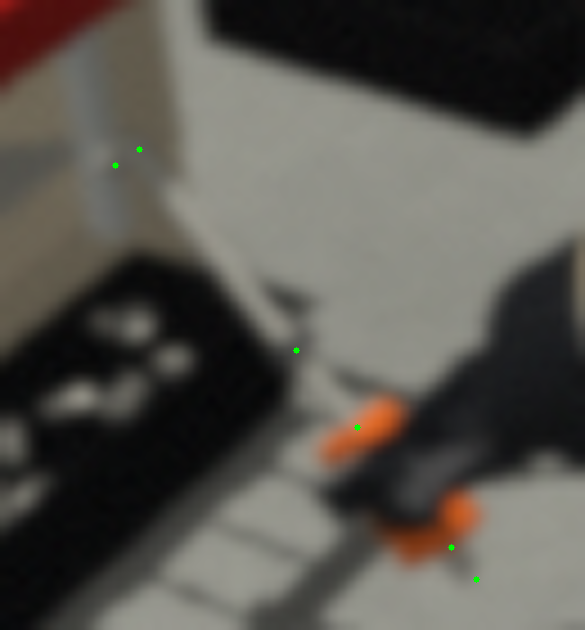

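```bash
python3 - <<'E'
from plan import *
for m in ((-95,.8,225),(-86,.8,270),(-80,.8,302),(-60,.8,302),(-45.4,.8,302)):
    x,R=tool_for((152,0,0),m2w(m),50); print(m,x.round(1)); go(x,R)
E
```

```text
(-95, 0.8, 225) [579.  -98.9 104. ]
shift cm [-1.8  -0.2   2.57] turn deg [ 0.17 -0.17 -0.22] rows>= 0.7542808475301148 0.045589419705364446
(-86, 0.8, 270) [ 581.2 -107.6  149. ]
shift cm [-5.82 -0.18  0.35] turn deg [ 0.17 -0.17 -0.22] rows>= 1.3993803452607314 0.045589419705364446
(-80, 0.8, 302) [ 582.7 -113.4  181. ]
shift cm [-8.65 -0.16 -1.25] turn deg [ 0.17 -0.17 -0.22] rows>= 2.0972670748985855 0.045589419705364446
(-60, 0.8, 302) [ 587.7 -132.8  181. ]
shift cm [-9.94 -0.16  0.28] turn deg [ 0.17 -0.17 -0.22] rows>= 2.385959873409877 0.045589419705364446
(-45.4, 0.8, 302) [ 591.3 -146.9  181. ]
shift cm [-10.89  -0.16   1.39] turn deg [ 0.17 -0.17 -0.22] rows>= 2.632134623078243 0.045589419705364446
```

Emit:
carry_out(
  rows=[
    [[1,-1.8,-0.2,2.5,0,0,0],[1,-1.8,-0.2,2.5,0,0,0],[1,-3.8,-0.2,1.4,0,0,0],[1,-5.8,-0.2,0.3,0,0,0],[1,-7.3,-0.2,-0.5,0,0,0],[1,-8.6,-0.2,-1.2,0,0,0],[1,-8.6,-0.2,-1.2,0,0,0],[1,-8.6,-0.2,-1.2,0,0,0]],
  ],
)

```text
clock: 5.1
tcp_pos: [581.7, -114.1, 179.8]
orientation: [3.134, 0.87, 1.816]
force: [-0.2, -0.3, -3.2]
finger_gap: 22.6
```

```bash
cat > look.py <<'E'
from plan import *
import sys
k=sys.argv[1]
o=log(); print(o['clock'],o['qpos'].round(3),o['tcp_pos'].round(1),o['orientation'].round(4),o['force'].round(1),o['moment'].round(2),round(o['finger_gap'],1))
R=R_of(o['orientation']); Rp=R@RPT.T; org=np.array(o['tcp_pos'])-Rp@TP
for p in ([0,0,0],[152,0,0],[152,0,-16],[143,0,-9]): print(p,w2m(org+Rp@p).round(1))
f=cap('scene','s'+k); t=cap('top','t'+k)
a=cv2.resize(f['pixels'][100:200,110:210],None,fx=6,fy=6,interpolation=cv2.INTER_CUBIC); cv2.imwrite('pics/cs%s.png'%k,a)
a=cv2.resize(t['pixels'][100:200,290:420],None,fx=6,fy=6,interpolation=cv2.INTER_CUBIC); cv2.imwrite('pics/ct%s.png'%k,a)
E
python3 look.py 6
```

```text
5.1 [-0.949  0.321  0.666  1.969  0.769  1.113 -0.478] [ 581.7 -114.1  179.8] [3.1345 0.8705 1.8158] [-0.2 -0.3 -3.2] [1.14 0.28 0.02] 22.6
[0, 0, 0] [-177.3   -0.4  184.5]
[152, 0, 0] [-79.4  -1.  300.7]
[152, 0, -16] [-67.1  -1.  290.4]
[143, 0, -9] [-78.3  -1.  288. ]
```

View pics/cs6.png

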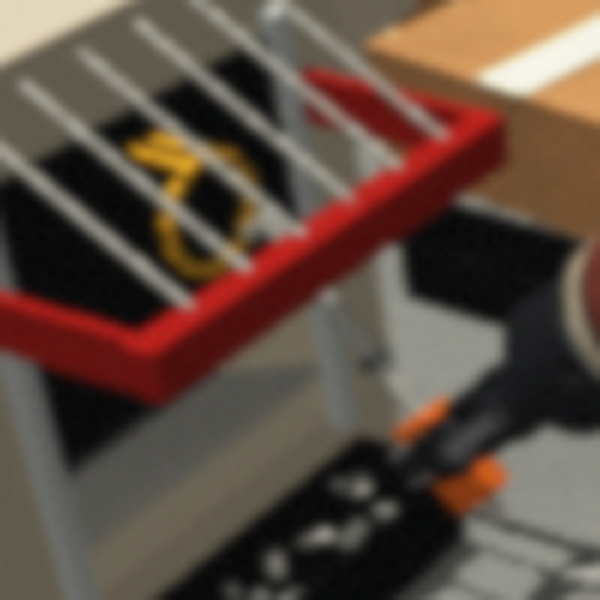

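View pics/ct6.png

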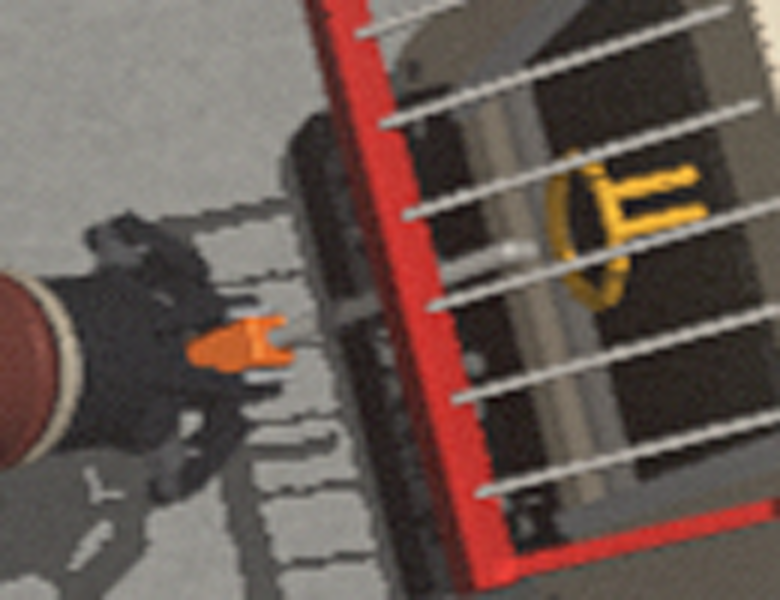

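Emit:
carry_out(
  rows=[
    [[1,-0.6,0.15,0.8,0,0,0],[1,-1.1,0.15,1.4,0,0,0],[1,-1.7,0.15,2,0,0,0],[1,-2.2,0.15,2.6,0,0,0],[1,-2.2,0.15,2.6,0,0,0],[1,-2.2,0.15,2.6,0,0,0]],
  ],
)

```text
clock: 5.7
tcp_pos: [590.8, -148.3, 179.4]
orientation: [3.139, 0.873, 1.818]
force: [0.2, 0.5, -2.2]
finger_gap: 22.4
```

```bash
python3 look.py 7
```

```text
5.7 [-0.9    0.329  0.688  1.968  0.785  1.064 -0.441] [ 590.8 -148.3  179.4] [3.1392 0.8731 1.818 ] [ 0.2  0.5 -2.2] [ 1.17  0.29 -0.02] 22.4
[0, 0, 0] [-141.9   -0.   184. ]
[152, 0, 0] [-44.3  -0.4 300.5]
[152, 0, -16] [-32.   -0.4 290.2]
[143, 0, -9] [-43.2  -0.4 287.8]
```

View pics/cs7.png

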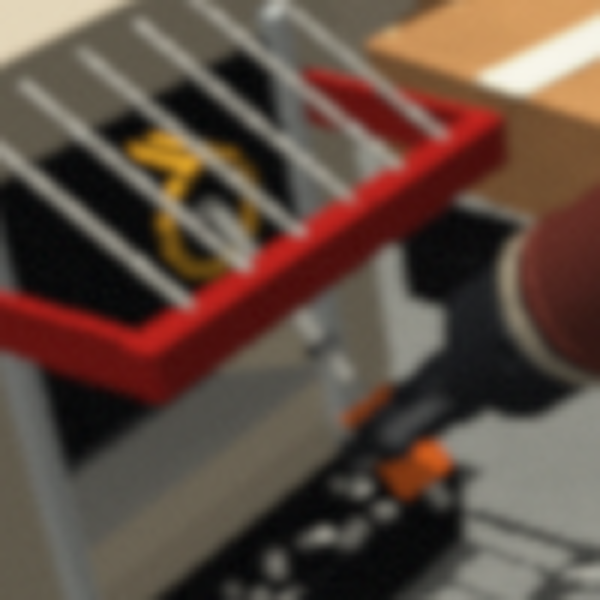

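View pics/ct7.png

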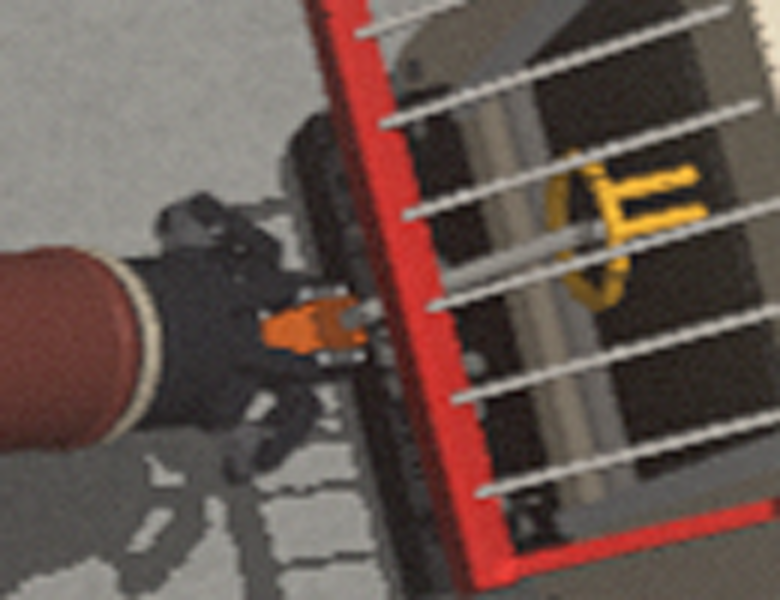

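Emit:
carry_out(
  rows=[
    [[1,0.4,0.05,0.3,0,0,0],[1,0.8,0.05,0.6,0,0,0],[1,1.1,0.05,0.9,0,0,0],[1,1.4,0.05,1.15,0,0,0],[1,1.6,0.05,1.35,0,0,0],[1,1.8,0.05,1.5,0,0,0],[1,1.8,0.05,1.5,0,0,0]],
  ],
)

```text
clock: 6.38
tcp_pos: [592.1, -148.2, 157.0]
orientation: [3.139, 0.876, 1.818]
force: [1.7, -3.0, 3.7]
finger_gap: 22.4
```

```bash
python3 look.py 8
```

```text
6.3833 [-0.891  0.371  0.682  1.981  0.782  1.022 -0.471] [ 592.1 -148.2  157. ] [3.1387 0.8758 1.8185] [ 1.7 -3.   3.7] [-0.4  -0.13  0.01] 22.4
[0, 0, 0] [-141.7    1.2  161.6]
[152, 0, 0] [-44.3   0.8 278.3]
[152, 0, -16] [-32.    0.8 268.1]
[143, 0, -9] [-43.2   0.9 265.6]
```

View pics/cs8.png

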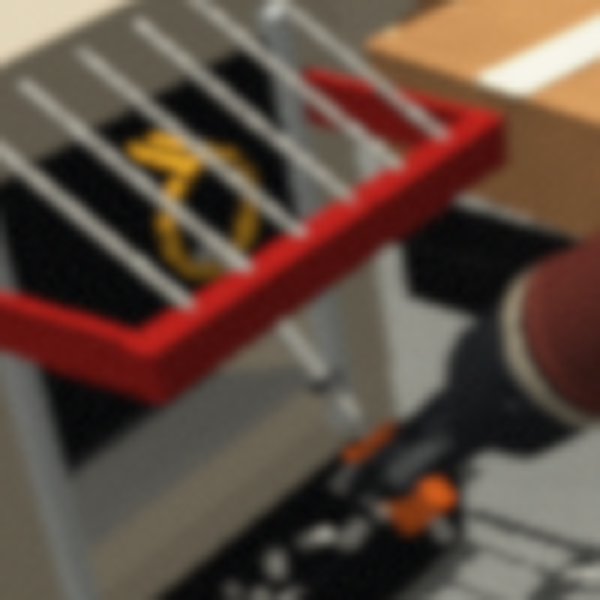

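Emit:
carry_out(
  rows=[
    [[1,0.4,0,0.3,0,0,0],[1,0.75,0,0.6,0,0,0],[1,1.1,0,0.9,0,0,0],[1,1.5,0,1.2,0,0,0],[1,1.9,0,1.6,0,0,0],[1,2.3,0,1.9,0,0,0],[1,2.3,0,1.9,0,0,0]],
  ],
)

```text
clock: 7.07
tcp_pos: [592.1, -148.5, 127.3]
orientation: [3.139, 0.876, 1.818]
force: [1.1, -3.2, 7.5]
finger_gap: 22.6
```

```bash
python3 look.py 9
```

```text
7.0667 [-0.878  0.425  0.672  1.997  0.777  0.969 -0.51 ] [ 592.1 -148.5  127.3] [3.1387 0.8761 1.8181] [ 1.1 -3.2  7.5] [-1.21 -0.33  0.08] 22.6
[0, 0, 0] [-141.4    1.2  131.8]
[152, 0, 0] [-44.1   0.8 248.6]
[152, 0, -16] [-31.8   0.8 238.3]
[143, 0, -9] [-43.    0.8 235.9]
```

View pics/cs9.png

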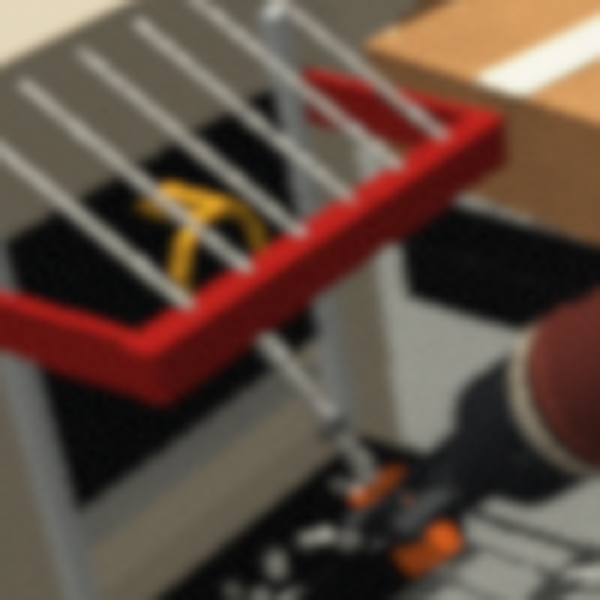

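View pics/ct9.png

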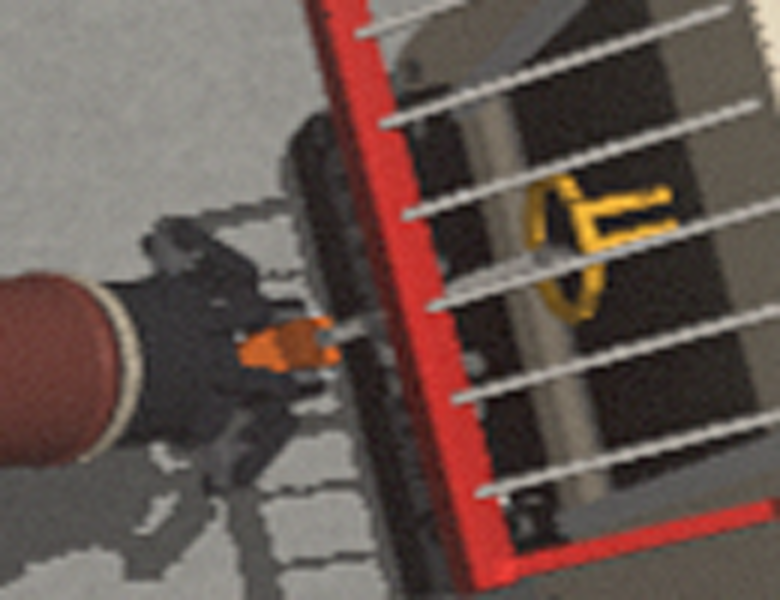

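```bash
cat >> plan.py <<'E'
def stem(f):
    P=cloud(f); px=f['pixels'].astype(int)
    m=(px[...,2]>170)&(px[...,0]<90)&(px[...,1]>110); m[:90]=0;m[170:]=0;m[:,:350]=0;m[:,425:]=0
    Q=P[m]; L=np.array([w2m(q) for q in Q]); L=L[(L[:,0]>-38)&(L[:,0]<-8)&(abs(L[:,1])<20)&(L[:,2]>180)]
    return len(L),np.median(L[:,2])
E
echo "print('stem',stem(t))" >> look.py
python3 - <<'E'
from plan import *
for k in ('t5','t7','t8','t9'): print(k,stem(load(k)))
E
```

```text
t5 (60, np.float64(331.85117849791965))
t7 (64, np.float64(331.46457515557114))
t8 (59, np.float64(330.7079426319394))
t9 (32, np.float64(301.66502716724915))
```

Emit:
carry_out(
  rows=[
    [[1,0.4,0,0.3,0,0,0],[1,0.75,0,0.6,0,0,0],[1,1.1,0,0.9,0,0,0],[1,1.5,0,1.2,0,0,0],[1,1.9,0,1.6,0,0,0],[1,2.3,0,1.9,0,0,0],[1,2.3,0,1.9,0,0,0]],
  ],
)

```text
clock: 7.75
tcp_pos: [592.0, -148.4, 97.5]
orientation: [3.139, 0.876, 1.818]
force: [1.7, -4.9, 6.5]
finger_gap: 22.0
```

```bash
python3 look.py 10
```

```text
7.75 [-0.866  0.482  0.661  2.009  0.773  0.917 -0.551] [ 592.  -148.4   97.5] [3.1389 0.8762 1.8181] [ 1.7 -4.9  6.5] [-1.24 -0.34  0.16] 22.0
[0, 0, 0] [-141.5    1.1  102. ]
[152, 0, 0] [-44.2   0.7 218.8]
[152, 0, -16] [-31.9   0.7 208.5]
[143, 0, -9] [-43.1   0.8 206.1]
stem (7, np.float64(271.04251019677355))
```

View pics/cs10.png

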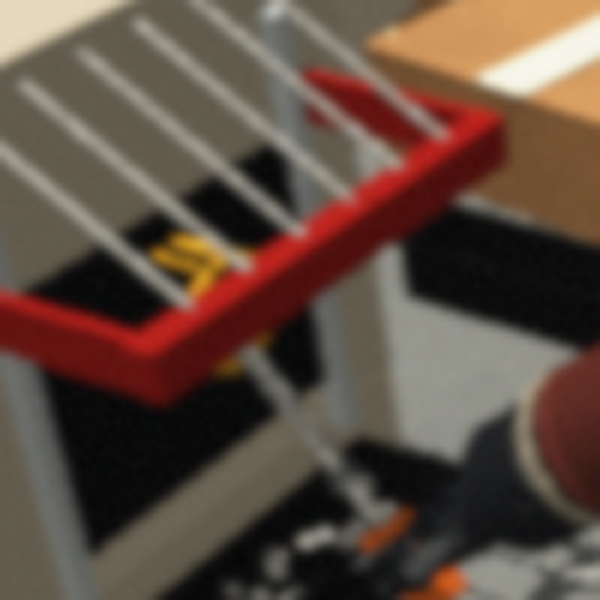

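View pics/ct10.png

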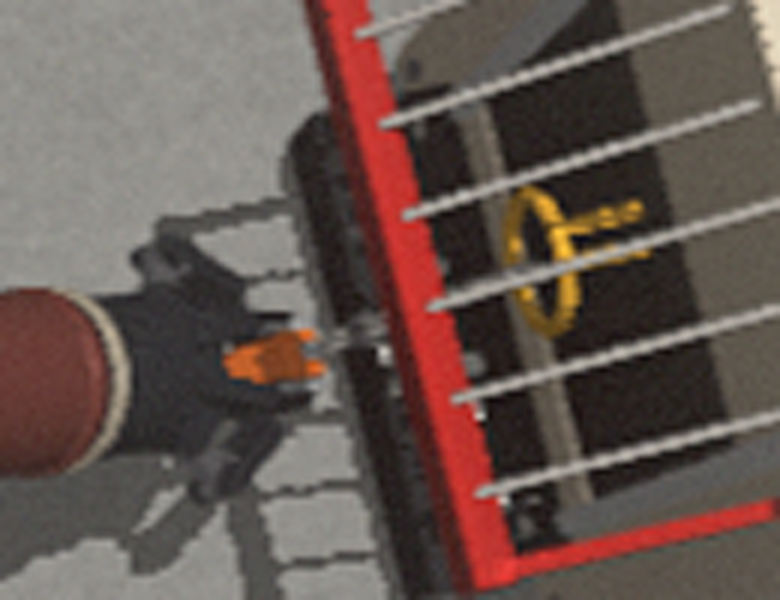

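Emit:
carry_out(
  rows=[
    [[1,0.4,0,0.3,0,0,0],[1,0.75,0,0.6,0,0,0],[1,1.1,0,0.9,0,0,0],[1,1.5,0,1.2,0,0,0],[1,1.9,0,1.6,0,0,0],[1,1.9,0,1.6,0,0,0]],
  ],
)

```text
clock: 8.35
tcp_pos: [592.1, -148.5, 72.6]
orientation: [3.139, 0.876, 1.818]
force: [1.2, -3.0, 8.0]
finger_gap: 22.4
```

```bash
python3 look.py 11
```

```text
8.35 [-0.856  0.531  0.651  2.016  0.77   0.875 -0.585] [ 592.1 -148.5   72.6] [3.1388 0.8763 1.8179] [ 1.2 -3.   8. ] [-1.34 -0.32  0.08] 22.4
[0, 0, 0] [-141.4    1.2   77.2]
[152, 0, 0] [-44.1   0.8 193.9]
[152, 0, -16] [-31.8   0.8 183.7]
[143, 0, -9] [-43.    0.8 181.3]
stem (29, np.float64(247.17161545947076))
```

View pics/cs11.png

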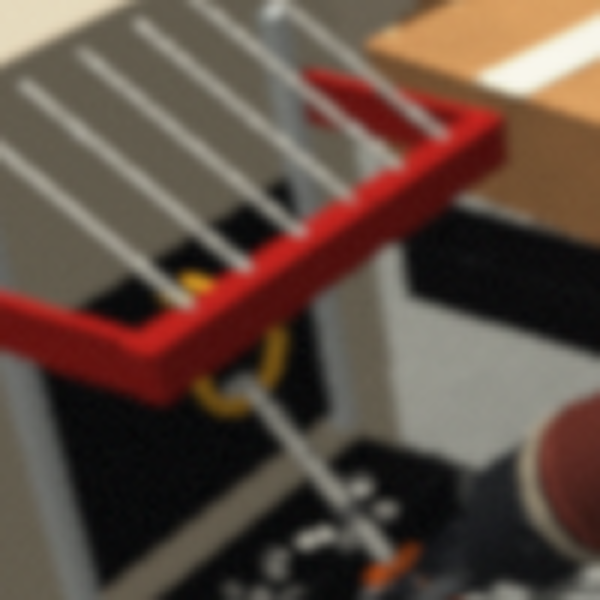

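View pics/ct11.png

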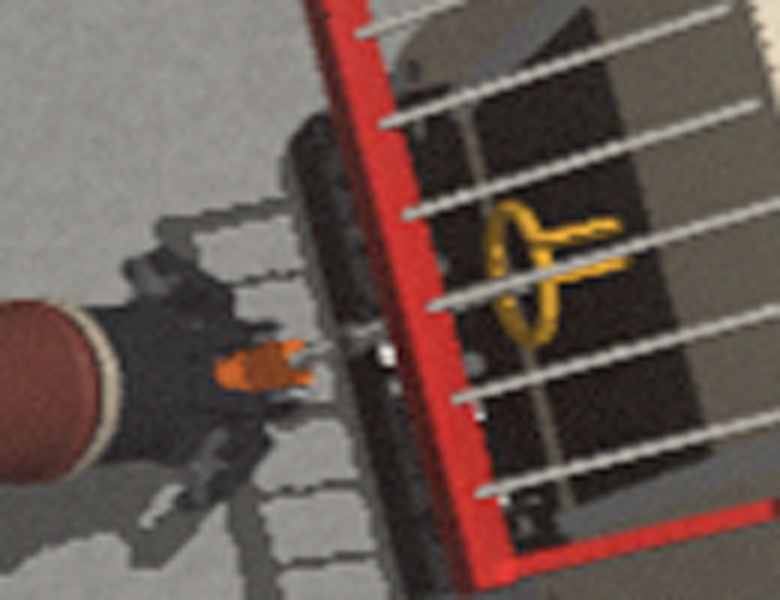

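Emit:
carry_out(
  rows=[
    [[1,0.15,0,0.13,0,0,0],[1,0.3,0,0.26,0,0,0],[1,0.3,0,0.26,0,0,0]],
  ],
)

```text
clock: 8.7
tcp_pos: [592.3, -148.6, 69.2]
orientation: [3.138, 0.876, 1.817]
force: [0.5, -4.8, 8.9]
finger_gap: 22.4
```

Emit:
carry_out(
  rows=[
    [[1,0.08,0,0.065,0,0,0],[1,0.15,0,0.13,0,0,0],[1,0.15,0,0.13,0,0,0]],
  ],
)

```text
clock: 8.95
tcp_pos: [592.3, -148.6, 67.3]
orientation: [3.138, 0.876, 1.817]
force: [0.5, -4.6, 9.3]
finger_gap: 22.3
```

Emit:
carry_out(
  rows=[
    [[1,0.08,0,0.065,0,0,0],[1,0.15,0,0.13,0,0,0],[1,0.15,0,0.13,0,0,0]],
  ],
)

```text
clock: 9.2
tcp_pos: [592.3, -148.6, 65.3]
orientation: [3.138, 0.876, 1.817]
force: [1.5, -5.0, 10.2]
finger_gap: 22.1
```

```bash
python3 look.py 12
```

```text
9.2 [-0.852  0.546  0.649  2.017  0.77   0.863 -0.595] [ 592.3 -148.6   65.3] [3.1379 0.8763 1.8169] [ 1.5 -5.  10.2] [-1.8  -0.42  0.03] 22.1
[0, 0, 0] [-141.2    1.3   69.8]
[152, 0, 0] [-43.9   0.8 186.6]
[152, 0, -16] [-31.7   0.8 176.4]
[143, 0, -9] [-42.8   0.9 174. ]
stem (36, np.float64(239.89886174174214))
```

Emit:
carry_out(
  rows=[
    [[1,0.08,0,0.065,0,0,0],[1,0.15,0,0.13,0,0,0],[1,0.15,0,0.13,0,0,0]],
  ],
)

```text
clock: 9.55
tcp_pos: [592.6, -149.3, 64.2]
orientation: [3.138, 0.878, 1.816]
force: [0.2, -4.3, 14.3]
finger_gap: 22.3
```

```bash
python3 look.py 13
```

```text
9.55 [-0.852  0.549  0.649  2.017  0.771  0.86  -0.598] [ 592.6 -149.3   64.2] [3.1375 0.8778 1.8161] [ 0.2 -4.3 14.3] [-3.08 -0.79 -0.08] 22.3
[0, 0, 0] [-140.5    1.5   68.7]
[152, 0, 0] [-43.4   0.9 185.6]
[152, 0, -16] [-31.1   0.9 175.4]
[143, 0, -9] [-42.2   0.9 173. ]
stem (33, np.float64(239.47354748464133))
```

Emit:
carry_out(
  rows=[
    [[1,0.06,0,0.05,0,0,0],[1,0.11,0,0.1,0,0,0],[1,0.11,0,0.1,0,0,0],[1,0.11,0,0.1,0,0,0]],
  ],
)

```text
clock: 9.98
tcp_pos: [592.9, -149.9, 63.6]
orientation: [3.137, 0.879, 1.815]
force: [-0.3, -4.2, 19.9]
finger_gap: 22.6
```

```bash
python3 look.py 14
```

```text
9.9833 [-0.851  0.552  0.649  2.017  0.772  0.859 -0.6  ] [ 592.9 -149.9   63.6] [3.1369 0.8791 1.815 ] [-0.3 -4.2 19.9] [-4.15 -1.04 -0.16] 22.6
[0, 0, 0] [-139.9    1.7   68.1]
[152, 0, 0] [-42.9   1.  185.1]
[152, 0, -16] [-30.6   1.  174.9]
[143, 0, -9] [-41.7   1.  172.5]
stem (34, np.float64(239.33480192760325))
```

View pics/cs14.png

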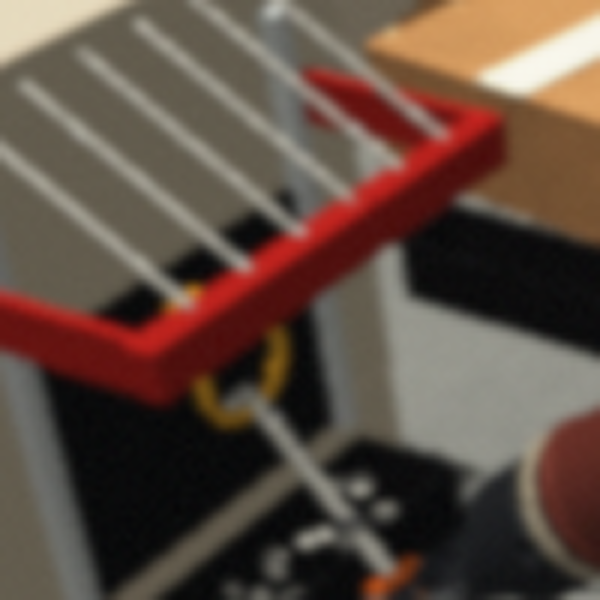

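Emit:
carry_out(
  rows=[
    [[1,-0.3,0,-0.25,0,0,0],[1,-0.7,0,-0.6,0,0,0],[1,-1.2,0,-1,0,0,0],[1,-1.75,0,-1.45,0,0,0],[1,-1.75,0,-1.45,0,0,0],[1,-1.75,0,-1.45,0,0,0]],
  ],
)

```text
clock: 10.58
tcp_pos: [591.9, -146.6, 83.0]
orientation: [3.137, 0.872, 1.818]
force: [0.0, -0.6, -3.3]
finger_gap: 22.4
```

```bash
python3 look.py 15
```

```text
10.5833 [-0.861  0.506  0.654  2.014  0.769  0.892 -0.568] [ 591.9 -146.6   83. ] [3.1373 0.8719 1.8184] [ 0.  -0.6 -3.3] [1.15 0.31 0.02] 22.4
[0, 0, 0] [-143.3    1.4   87.6]
[152, 0, 0] [-45.5   1.  204. ]
[152, 0, -16] [-33.3   1.1 193.7]
[143, 0, -9] [-44.4   1.1 191.3]
stem (32, np.float64(240.03324740992363))
```

View pics/cs15.png

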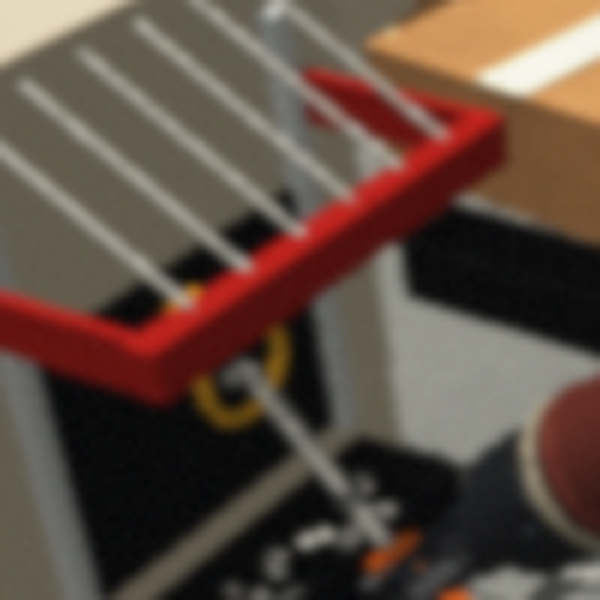

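View pics/ct15.png

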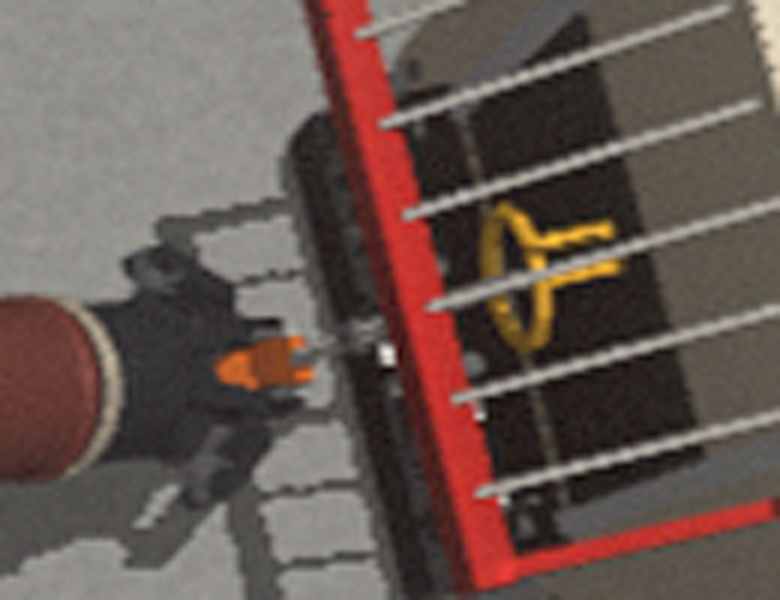

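Emit:
carry_out(
  rows=[
    [[1,0.6,0,-0.8,0,0,0],[1,1.3,0,-1.55,0,0,0],[1,2.2,0,-2.6,0,0,0],[1,3.2,0,-3.8,0,0,0],[1,4.5,0,-5.4,0,0,0],[1,4.5,0,-5.4,0,0,0]],
  ],
)

```text
clock: 11.18
tcp_pos: [574.6, -72.3, 82.1]
orientation: [3.138, 0.87, 1.826]
force: [1.1, 1.2, -2.4]
finger_gap: 22.7
```

```bash
python3 look.py 16;  python3 - <<'E'
from plan import *
f=load('s16'); o=f['obs']; R=R_of(o['orientation']); Rp=R@RPT.T; org=np.array(o['tcp_pos'])-Rp@TP
im=cv2.resize(f['pixels'][150:230,140:220],None,fx=9,fy=9,interpolation=cv2.INTER_CUBIC)
for p in ([-43,0,0],[-28,0,0],[28,0,0],[63,0,0],[152,0,0],[152,0,-16]):
    u=(proj(f,org+Rp@p)-[140,150]+.5)*9; cv2.circle(im,tuple(u.astype(int)),3,(0,255,0),-1)
cv2.imwrite('pics/c16.png',im)
cap('wrist','w16')
E
```

```text
11.1833 [-0.961  0.5    0.606  2.003  0.717  0.993 -0.625] [574.6 -72.3  82.1] [3.1385 0.8702 1.8257] [ 1.1  1.2 -2.4] [1.22 0.24 0.07] 22.7
[0, 0, 0] [-219.5    3.    86.8]
[152, 0, 0] [-121.5    3.4  203. ]
[152, 0, -16] [-109.3    3.5  192.6]
[143, 0, -9] [-120.4    3.4  190.3]
stem (34, np.float64(239.82853212116729))
```

View pics/c16.png

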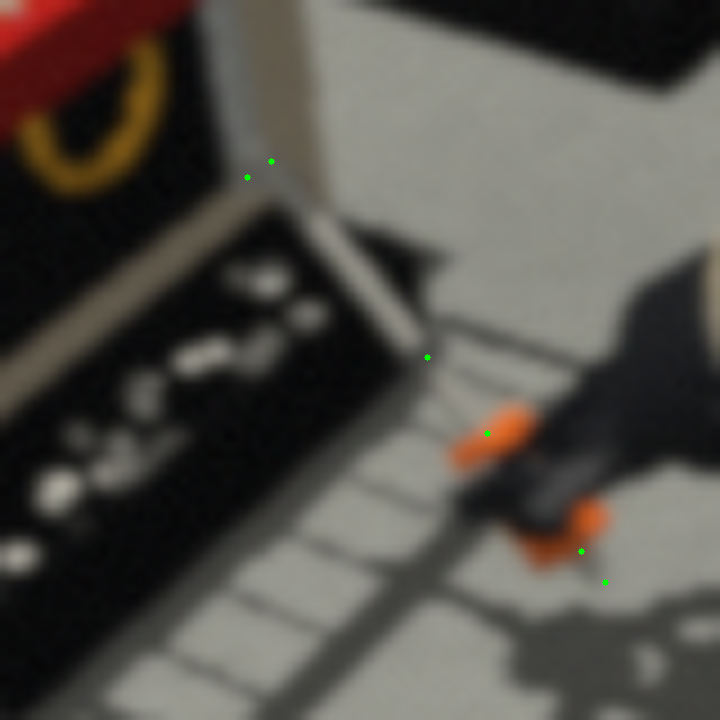

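View pics/w16.png

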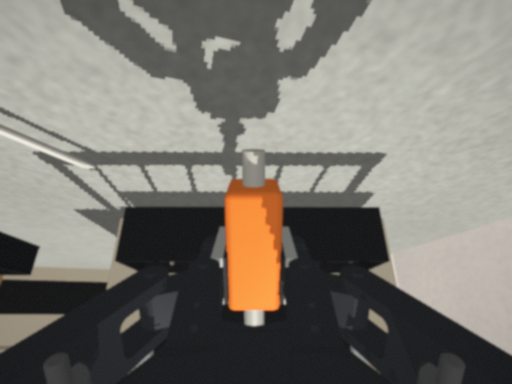

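View pics/cs16.png

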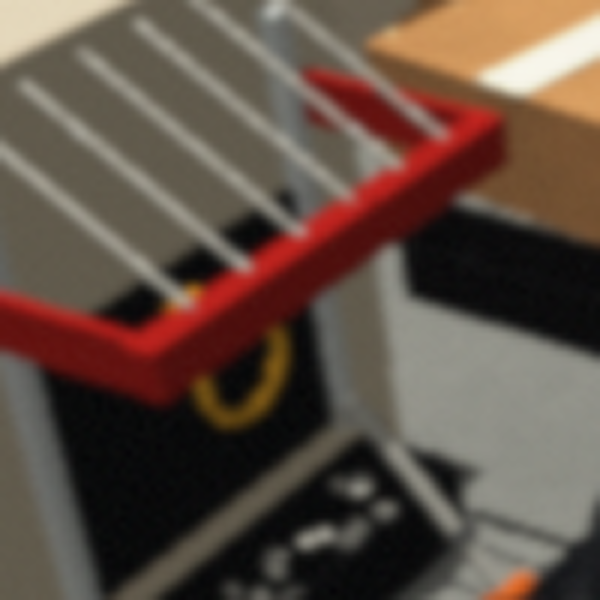

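```bash
python3 - <<'E'
from plan import *
f=load('s16'); t=load('t16')
th=np.linspace(0,2*np.pi,90)
def ext(g,x,y,z):
    q=np.array([proj(g,m2w((x,y+30*np.cos(a),z+30*np.sin(a)))) for a in th]); return np.r_[q.min(0),q.max(0)]
crop(f,130,145,170,180,16,'c17'); crop(t,362,125,402,165,16,'c18')
for z in (204,206,208,210): print(z,ext(f,-43.5,.8,z).round(1),ext(t,-43.5,.8,z).round(1))
for k in (('s5','t5',300),):
  print(ext(load('s5'),-43.5,.8,300).round(1),ext(load('t5'),-43.5,.8,300).round(1))
# return: above cradle
x=np.array([563.1,164.8,181]); go(x,Rdown(np.degrees(1.7813)))
E
```

```text
204 [144.3 151.9 156.7 169.8] [371.1 135.7 380.1 156.8]
206 [144.2 151.4 156.6 169.3] [371.4 135.5 380.3 156.7]
208 [144.1 150.9 156.5 168.8] [371.6 135.3 380.6 156.5]
210 [144.  150.3 156.4 168.3] [371.8 135.1 380.8 156.4]
[138.4 125.  151.8 144.1] [382.6 126.3 393.  149.4]
shift cm [  7.77   4.98 -24.49] turn deg [ 1.14 50.    2.2 ] rows>= 6.2760101183470836 6.991481726029823
```

View pics/c17.png

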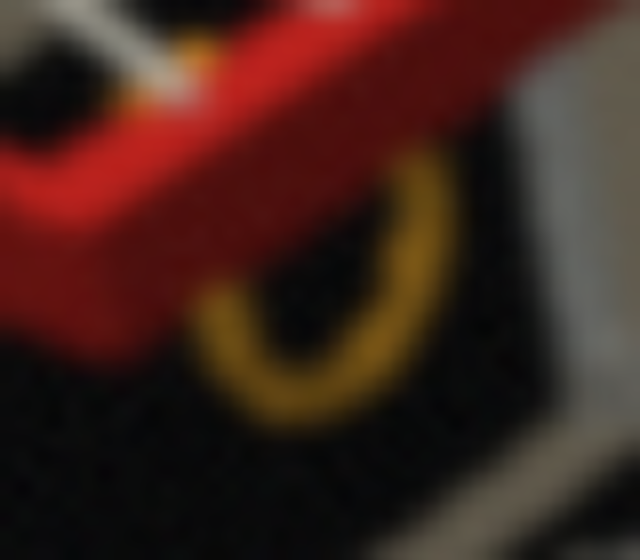

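View pics/c18.png

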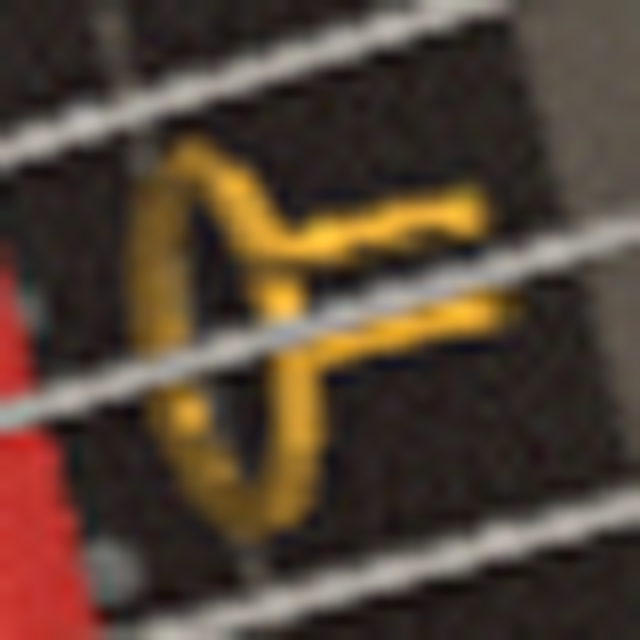

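Emit:
carry_out(
  rows=[
    [[1,0.5,0.6,-3.8,0.15,5,0.3],[1,1.2,1.2,-7.5,0.3,12,0.6],[1,2.2,1.8,-11,0.4,19,0.8],[1,3.3,2.5,-14,0.6,26,1.1],[1,4.5,3.2,-17,0.75,33,1.4],[1,5.8,4,-20.5,0.9,40,1.7],[1,7.1,4.6,-23.3,1.05,46,2],[1,7.8,5,-24.5,1.15,50,2.2],[1,7.8,5,-24.5,1.15,50,2.2],[1,7.8,5,-24.5,1.15,50,2.2]],
  ],
)

```text
clock: 12.17
tcp_pos: [563.6, 161.7, 180.5]
orientation: [-3.14, 0.003, 1.777]
force: [0.0, 0.0, -2.3]
finger_gap: 22.6
```

```bash
python3 - <<'E'
from plan import *
o=log(); print(o['clock'],o['tcp_pos'].round(1),o['orientation'].round(4),o['force'].round(1))
cap('wrist','w17'); f=cap('scene','s17'); t=cap('top','t17')
R=R_of(f['obs']['orientation']); Rp=R@RPT.T; org=np.array(f['obs']['tcp_pos'])-Rp@TP
im=cv2.resize(f['pixels'][170:280,180:300],None,fx=6,fy=6,interpolation=cv2.INTER_CUBIC)
for p in ([-43,0,0],[-28,0,0],[28,0,0],[63,0,0],[152,0,0],[152,0,-16]):
    u=(proj(f,org+Rp@p)-[180,170]+.5)*6; cv2.circle(im,tuple(u.astype(int)),2,(0,255,0),-1)
cv2.imwrite('pics/c19.png',im)
x=np.array([563.1,164.8,181]); go(x,Rdown(np.degrees(1.7813)))
E
```

```text
12.1667 [563.6 161.7 180.5] [-3.1404e+00  3.1000e-03  1.7773e+00] [ 0.   0.  -2.3]
shift cm [ 0.17  0.06 -0.11] turn deg [-0.12  0.16 -0.1 ] rows>= 0.05115312536454891 0.030925755187452338
```

View pics/c19.png

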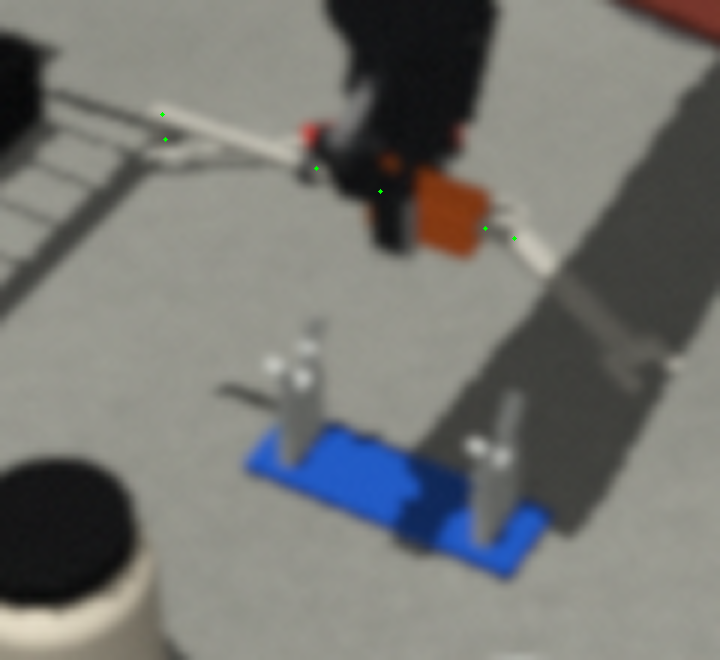

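View pics/w17.png

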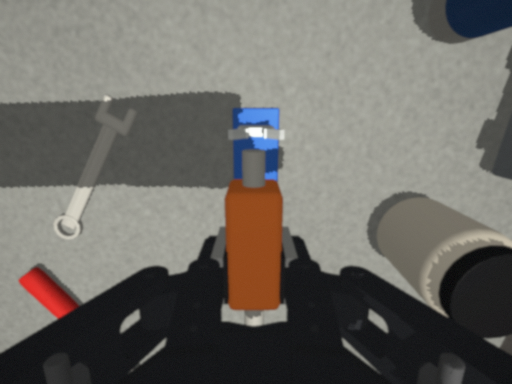

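Emit:
carry_out(
  rows=[
    [[1,0.15,0.05,3,-0.1,0.1,0],[1,0.15,0.05,6,-0.1,0.1,0],[1,0.15,0.05,9,-0.1,0.1,0],[1,0.15,0.05,10.3,-0.1,0.1,0],[1,0.15,0.05,10.3,-0.1,0.1,0],[1,0.15,0.05,10.3,-0.1,0.1,0]],
  ],
)

```text
clock: 12.82
tcp_pos: [563.5, 165.3, 77.9]
orientation: [3.141, -0.001, 1.78]
force: [0.6, -0.4, -0.9]
finger_gap: 22.2
```

```bash
python3 - <<'E'
from plan import *
o=log(); print(o['clock'],o['tcp_pos'].round(1),o['orientation'].round(4),o['force'].round(1))
f=cap('wrist','w18'); g=cap('scene','s18'); crop(f,190,100,330,330,3,'c20'); crop(g,190,200,290,280,7,'c21')
go([563.1,164.8,40.1],Rdown(np.degrees(1.7813)))
E
```

```text
12.8167 [563.5 165.3  77.9] [ 3.1411e+00 -5.0000e-04  1.7799e+00] [ 0.6 -0.4 -0.9]
shift cm [-0.06 -0.21  3.95] turn deg [ 0.23 -0.1  -0.1 ] rows>= 0.9498767574482254 0.038077295723649
```

View pics/c20.png

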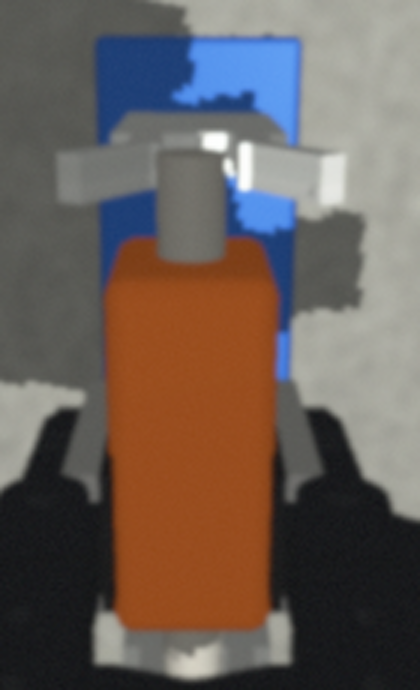

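View pics/c21.png

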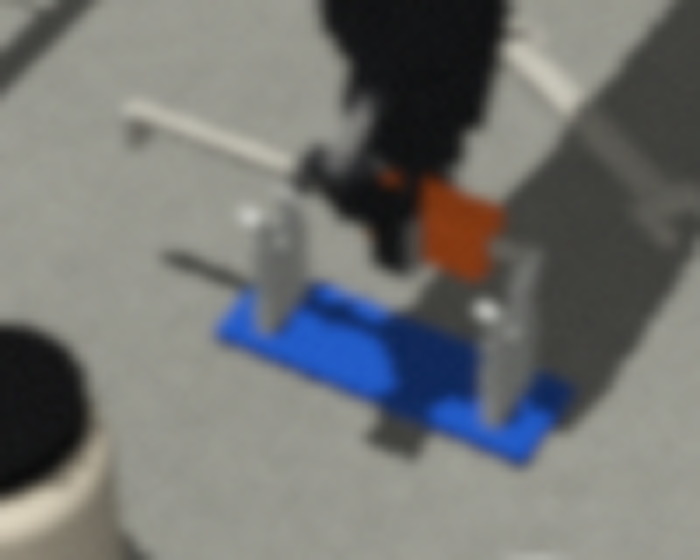

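Emit:
carry_out(
  rows=[
    [[1,0,0.1,1,0,0,0],[1,0,0.1,2,0,0,0],[1,0,0.1,3,0,0,0],[1,0,0.1,3.6,0,0,0],[1,0,0.1,3.6,0,0,0],[1,0,0.1,3.6,0,0,0]],
  ],
)

```text
clock: 13.42
tcp_pos: [564.5, 165.5, 41.2]
orientation: [3.141, -0.001, 1.779]
force: [0.3, 0.4, -2.1]
finger_gap: 22.2
```

```bash
python3 - <<'E'
from plan import *
o=log(); print(o['clock'],o['tcp_pos'].round(1),o['orientation'].round(4),o['force'].round(1),o['moment'].round(2))
f=cap('wrist','w19'); g=cap('scene','s19'); crop(f,190,100,330,330,3,'c22'); crop(g,190,200,290,280,7,'c23')
E
```

```text
13.4167 [564.5 165.5  41.2] [ 3.1409e+00 -1.4000e-03  1.7794e+00] [ 0.3  0.4 -2.1] [ 0.04 -0.05  0.  ]
```

View pics/c22.png

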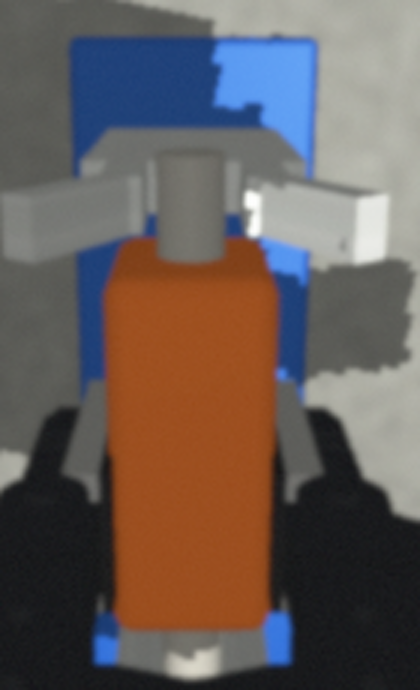

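View pics/c23.png

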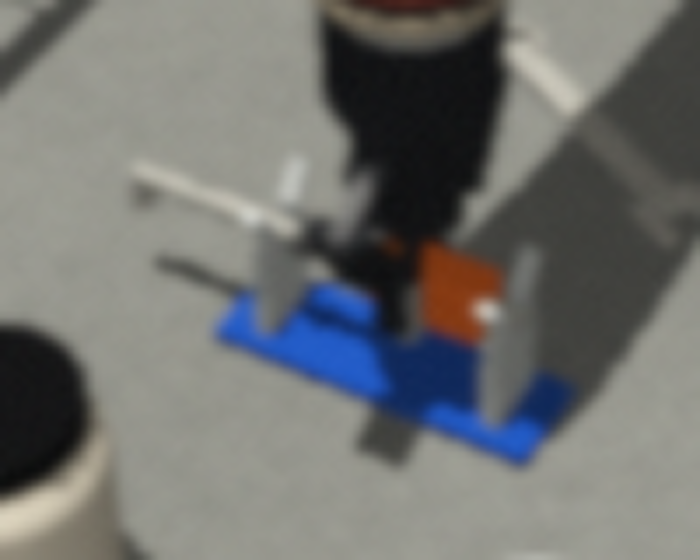

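Emit:
carry_out(
  rows=[
    [[1,0,0,0.1,0,0,0],[1,0,0,0.1,0,0,0],[1,0,0,0.1,0,0,0]],
  ],
)

```text
clock: 13.77
tcp_pos: [564.8, 165.7, 40.9]
orientation: [3.14, -0.002, 1.779]
force: [-0.9, -0.2, -2.9]
finger_gap: 22.6
```

Emit:
carry_out(
  rows=[
    [[0.5,0,0,0,0,0,0],[0,0,0,0,0,0,0],[0,0,0,0,0,0,0],[0,0,0,0,0,0,0],[0,0,0,0,0,0,0],[0,0,0,0,0,0,0],[0,0,0,0,0,0,0]],
  ],
)

```text
clock: 14.35
tcp_pos: [564.8, 165.7, 40.9]
orientation: [3.14, -0.002, 1.78]
force: [-0.0, -0.2, 0.0]
finger_gap: 85.0
```

```bash
python3 - <<'E'
from plan import *
o=log(); print(o['clock'],o['tcp_pos'].round(1),o['orientation'].round(4),o['force'].round(1),o['finger_gap'])
f=cap('wrist','w20')
E
```

```text
14.35 [564.8 165.7  40.9] [ 3.1399e+00 -1.7000e-03  1.7795e+00] [-0.  -0.2  0. ] 85.0387787321989
```

View pics/w20.png

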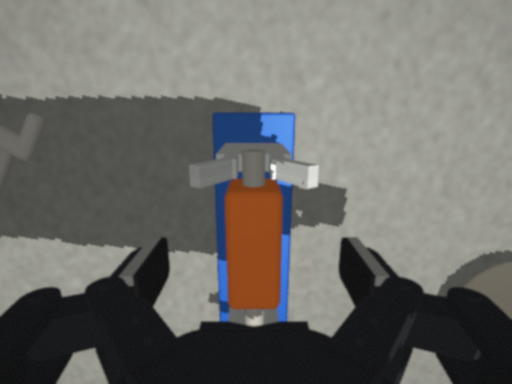

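Released; the handle lies straight in the forks at (254,245) in the wrist picture. Next I retreat straight up.

Emit:
carry_out(
  rows=[
    [[0,0,0,-3,0,0,0],[0,0,0,-7,0,0,0],[0,0,0,-11,0,0,0],[0,4,0,-15,0,0,0],[0,8,0,-18,0,0,0],[0,12,0,-18,0,0,0],[0,12,0,-18,0,0,0],[0,12,0,-18,0,0,0]],
  ],
)

```text
clock: 15.07
tcp_pos: [537.9, 289.3, 222.4]
orientation: [3.138, -0.005, 1.787]
force: [0.0, 0.5, -0.9]
finger_gap: 85.4
```

```bash
python3 - <<'E'
from plan import *
o=log(); print(o['clock'],o['tcp_pos'].round(1),o['force'].round(1))
f=cap('wrist','w21'); g=cap('scene','s21'); t=cap('top','t21'); print('stem',stem(t)); crop(f,100,100,400,384,2.5 and 2,'c24'); crop(g,60,90,290,280,3,'c25')
E
```

```text
15.0667 [537.9 289.3 222.4] [ 0.   0.5 -0.9]
stem (32, np.float64(239.69781768008576))
```

View pics/c25.png

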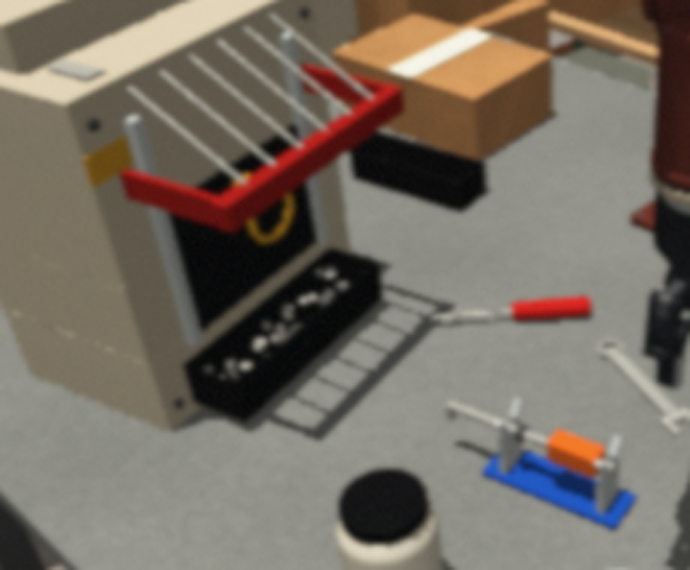

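View pics/w21.png

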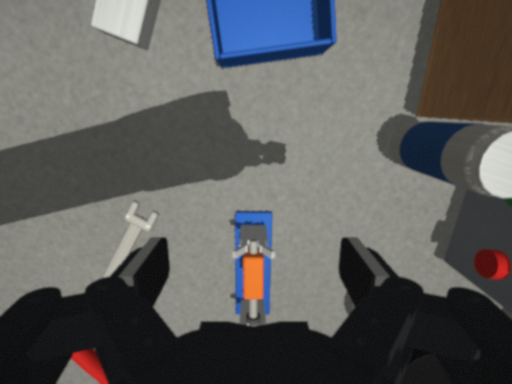

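View pics/t21.png

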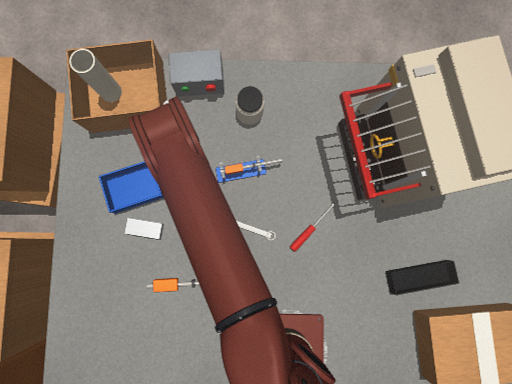

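```bash
python3 - <<'E'
from plan import *
a=load('top0'); b=load('t21')
for n,f in(('0',a),('1',b)):
    px=f['pixels'].astype(int); m=(px[...,2]>180)&(px[...,1]<150)&(px[...,0]<90); m[:150]=0;m[190:]=0;m[:,:205]=0;m[:,300:]=0
    ys,xs=np.nonzero(m); print(n,len(xs),atz(f,xs.mean(),ys.mean(),74).round(1))
print(abs(arm.get_obs()['qd']).max()); print(arm.close_job())
E
```

```text
0 118 [560.8 175.8  74. ]
1 58 [561.3 176.8  74. ]
0.017674315023957693
the job is handed in; nothing more can be done
None
```

I drew the shutter fully down with the orange-handled pole, laid the pole back in its cradle hook down, let go and handed the job in. The hand-in reports no verdict, so the results below are my own measurements.

- **Pole and hooking:** I gripped the pole by its handle, lifted it, and reached under the rail with it slanted at 50°. The barb went through the yellow ring.
- **Shutter:** The ring's stem dropped from 331.5 mm to 239.7 mm. It had stopped moving while the wrist's upward force rose to about 20 N (about 22 N above its no-load reading), well under the 50 N limit. That, and a ring centre measured at about 206 mm, match the hard stop. The stem height did not change after I unhooked.
- **Pole in the cradle:** The shank is in both forks with the barb down. The handle centre is within about 1 mm of where it started, and I saw no slip in the fingers.
- **Everything else:** In the last top view, the bystanders I could see look unmoved; I judged this by eye. The can was hidden under the arm there, but the last wrist view shows it still standing. The arm is clear of everything, and the robot clock read about 15 s, against the 59 s limit.

**Measurements that disagreed:** The ring's starting height came out between 299 and 303 mm depending on the camera. The travel I measured, about 92 mm, would mean a start about 8 mm down, still inside the stated 0 to 10 mm. No check failed.

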